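Clip the two hollow punches into their holders

TASK

Put the two steel hollow punches away: snap each one down into the pair of spring clips of its own size, the thick punch in the wide clips and the thin one in the narrow clips, until it is fully home in both clips. Each must lie about centred between its two clips with its cutting end towards the holder's guard plate; leave the other things on the table where they are.

Things in the scene. Friction and masses are not known exactly. Their poses are not given: they have to be found in the camera images.
- punch_large_center (a point): centre of the large hollow punch: loose round steel bar, 24 mm thick, 150 mm long (full thickness but for 15 mm at each end), about 320 g, lying on the table. x axis = its long axis towards the cutting end (slightly tapered hollow mouth); the other end is the solid striking head, two dark rings near it. Fine dark grip rings mark its middle 35 mm.
- punch_large_tip (a point): centre of the cutting end of the large punch, 75 mm from its centre
- punch_small_center (a point): centre of the small hollow punch: loose round steel bar, 16 mm thick, 130 mm long (full thickness but for 15 mm at each end), about 160 g, lying on the table. x axis = its long axis towards the cutting end (slightly tapered hollow mouth); the other end is the solid striking head, two dark rings near it. Fine dark grip rings mark its middle 35 mm.
- punch_small_tip (a point): centre of the cutting end of the small punch, 65 mm from its centre
- holder_wide_clips (a point): on the axis that the seated large punch has, half-way between its two clips, 52 mm over the table; x along that axis to the guard plate, z up. The C-shaped steel clips (12 mm wide) stand 40 mm either side of it, open at the top: mouth 19 mm, lips up to 15 mm above this point. A 24 mm bar pressed straight down (10 to 15 N) spreads the sprung jaws and snaps home on a rigid saddle; 68 mm free between the clips.
- holder_narrow_clips (a point): on the axis that the seated small punch has, half-way between its two clips, 48 mm over the table; x along that axis to the guard plate, z up. The C-shaped steel clips (12 mm wide) stand 40 mm either side of it, open at the top: mouth 13 mm, lips up to 12 mm above this point. A 16 mm bar pressed straight down (10 to 15 N) spreads the sprung jaws and snaps home on a rigid saddle; 68 mm free between the clips.
- holder_wide: holder with the wide clips: fixed wooden block 176 mm long, 60 mm wide, 14 mm high, lying along its x axis; origin on the table under the middle of the clips. A dark upright steel guard plate, 44 mm wide, its top 66 mm over the table, stands 89 mm from the origin at the +x end, 14 mm beyond the end of a centred punch.
- holder_narrow: holder with the narrow clips: fixed wooden block 166 mm long, 60 mm wide, 14 mm high, lying along its x axis; origin on the table under the middle of the clips. A dark upright steel guard plate, 44 mm wide, its top 58 mm over the table, stands 79 mm from the origin at the +x end, 14 mm beyond the end of a centred punch.
- punch_large: the large punch itself; same point and axes as its centre
- punch_small: the small punch itself; same point and axes as its centre
- wood_handle_middle (a point): middle of a bystander: a turned bare beech handle, 33 x 160 x 33 mm, loose on the table
- screwdriver_small_middle (a point): middle of a bystander: a small screwdriver, 23 x 149 x 23 mm, loose on the table
- paste_jar_middle (a point): middle of a bystander: a plastic paste jar, 69 mm across and 73 mm high, loose on the table

How it is judged:
By the outcome, as a careful person would: the job done as asked, in the order asked, and still so for the second after the job is handed in, with the robot touching nothing.
It also fails if it takes over 61 s, if anything falls off the work surface, if the arm or the gripper's body presses on something with over 40 N, if the wrist force passes 120 N, or if a joint passes its speed limit or range.

ROBOT

A 6-joint arm with a two-finger parallel gripper is mounted at the origin on a cart in front of the work surface, level with it; the furniture and walls round the work are solid. World frame = base frame: x ahead of the robot, y to its left, z up, the work surface at z = 0. Lengths are in m, angles in rad, forces in N, time in s.
With the tool pointing down it reaches from about 0.3 to 0.875 m from the base axis. Payload 6.4 kg.
Tool frame: the origin (TCP) lies at the very end of the fingers, on their centre line; the grasp point (between the pads) lies tcp_to_grasp behind it (tcp_to_grasp is the distance from the TCP to the grasp point, in m); z points along the fingers, y is the direction in which the jaws open and shut (so a half turn about z gives the same grasp; the last joint's range is limited). The gripper opens to 85 mm and grips with 20 to 120 N. Pads are 22 mm wide; open, the fingers measure 114 mm over their backs; the gripper's body (76 mm by 85 mm) begins 54 mm behind the grasp point. The pads swing forward as they close: fully open they stand 13 mm farther back than shut.
Start: joints at [-0.206, 0.181, 1.607, -0, 1.354, -0.206], TCP at [0.575, 0, 0.231] pointing down, gripper open.
Joint ranges: [-2.99, 2.99], [-0.89, 2.07], [0.3, 2.58], [-1.14, 4.28], [0, 2.63], [-3.12, 3.12]. Speed limits (rad/s): [2.57, 2.57, 3.01, 3.14, 3.14, 3.14].

INTERFACE

Orientations are given as a unit quaternion [w, x, y, z].
In Python, from bench import get_obs, camera, hand_in, tcp_to_grasp gives the robot as it stands.
- The arm moves only by the shell command python3 -m inch 'ROWS' [OPENING]. ROWS is JSON, a list of rows, each an object with "delta_pos": the shift along the tool's x, y, z in cm, a list of three; "rotation": the turn, a rotation vector about the tool's x, y, z in rad, a list of three. In form: [{"delta_pos": [x, y, z], "rotation": [rx, ry, rz]}, ...]. A call has 1 to 10 rows; each row shifts and turns the commanded pose from where the row before left it, along the tool's axes as they then stand; what a row does not reach is not made up. A row lasts 1/10 s, in which the tool goes at most 50 mm and 8.59 degrees, less where a joint would pass 70% of its speed; a pose out of reach is approached as far as the arm can. A call is refused whole if a number of a shift passes 5 or a number of a turn 0.15, either way. A call with a gripper value outside its range is refused whole. OPENING is the finger opening in cm, from 0 to 8.54, set as the call begins (- or left out, the last holds). The fingers move at their own pace and stop on an object; the grip force is fixed at half the most. Time passes only in rows, so rows that do not move let the fingers close. It gives the time, the measured TCP pose, the force and the opening at its end, in the units of the state.
- get_obs(): the state, without advancing time (a new reading comes with each control period).
- camera(name): name is "scene" or "side" or "wrist"; returns a dict with "color" (420x560x3 uint8, red, green, blue), "vfov" (degrees; the focal length in pixels is half the picture's height over the tangent of half this angle, whatever the lens; pixels are square), "cx", "cy" (the principal point, pixels), "k1" (the pictures are not rectified: a ray, as slopes to the right and down, at radius r is drawn at 1 + k1 r^2 times it, then the intrinsics apply), "eye" and "orientation" of the camera in the world; the wrist camera has in their place "T_tool_cam" (4x4, takes a point from camera to tool coordinates, whose origin is the TCP and whose axes are the flange's). Camera axes: x right, y down, z forward; pixel columns grow to the right and rows downward; lengths in m; the calibration is good to about 2 mm. A picture is of the moment at which its call begins: read the wrist's pose just before it. There is no depth.
- hand_in(): hands the job in, once; it reports no verdict.
The state is a dict: "time_s": time; "q": joint angles; "dq": joint speeds; "joint_efforts": joint torques, N m; "eef_pos": TCP position; "eef_rot": TCP orientation; "wrist_force": force on the tool from outside, world axes, zero at the start; "torque": the same for the moment, N m; "opening": opening from 0.0 (shut) to 1.0 (fully open).
Only numpy, scipy, OpenCV 4.12 (cv2) and the standard library are available. Lean on these libraries where they do the work, as an engineer would, in place of code of your own. Each camera call takes 0.05 s, during which the arm holds its last target.

## Working session

There is one attempt and no reset: what is moved stays moved. The work goes in short steps, Python scripts to look and compute and a shell command to move; the robot and the scene stay as the last step left them, time stands still between calls to the robot, and variables do not carry over. Pictures are saved under pics/ and viewed, and the job is handed in when it is done.

```bash
ls; mkdir -p pics; python3 - <<'E'
from bench import get_obs,camera,tcp_to_grasp
import cv2
print(tcp_to_grasp, get_obs())
for n in ("scene","side","wrist"):
    c=camera(n); cv2.imwrite(f"pics/{n}0.png",c["color"][:,:,::-1]); print(n,{k:v for k,v in c.items() if k!="color"})
E
```

```text
pics
0.0187 {'time_s': 0.0, 'q': array([-2.06309453e-01,  1.81535398e-01,  1.60801860e+00, -2.22293407e-05,
        1.35380220e+00, -2.06274176e-01]), 'dq': array([-0.00050709, -0.00196549, -0.00010886,  0.00083377, -0.00036604,
        0.00035428]), 'joint_efforts': array([ 3.41415571e-04, -4.44869328e+01, -3.51340663e+01, -2.51131587e-04,
        9.11703974e-03,  3.43231875e-05]), 'eef_pos': array([5.74440428e-01, 1.22108253e-04, 2.30382211e-01]), 'eef_rot': array([-7.32062682e-04,  7.07117280e-01,  7.07095732e-01, -4.91655877e-04]), 'wrist_force': array([ 0.05883906, -0.15403217,  1.03852732]), 'torque': array([ 0.00915015, -0.05212785, -0.02486032]), 'opening': 1.0019713699252097}
scene {'vfov': 53.75349243353612, 'cx': 275.99729535586465, 'cy': 209.6325432930449, 'k1': -0.001978668273637914, 'eye': array([-0.0622042 , -0.68369785,  0.45869667]), 'orientation': array([-0.49385566,  0.7876768 , -0.31492119,  0.19104058])}
side {'vfov': 45.276064017597406, 'cx': 279.7965645431783, 'cy': 218.19410135643028, 'k1': -0.05141051139872903, 'eye': array([ 0.47281966, -1.27980203,  0.58721332]), 'orientation': array([-0.55313016,  0.83259982, -0.02501675,  0.01409716])}
wrist {'vfov': 69.63436703227534, 'cx': 279.68632589026043, 'cy': 212.0540331040331, 'k1': 0.010264504041847502, 'T_tool_cam': array([[-1.41043305e-03, -9.61344596e-01, -2.75344471e-01,
         6.87259765e-02],
       [ 9.99998969e-01, -1.43022202e-03, -1.28912633e-04,
         1.57619720e-04],
       [-2.69874263e-04, -2.75344369e-01,  9.61345622e-01,
        -1.43522571e-01],
       [ 0.00000000e+00,  0.00000000e+00,  0.00000000e+00,
         1.00000000e+00]])}
```

View pics/scene0.png

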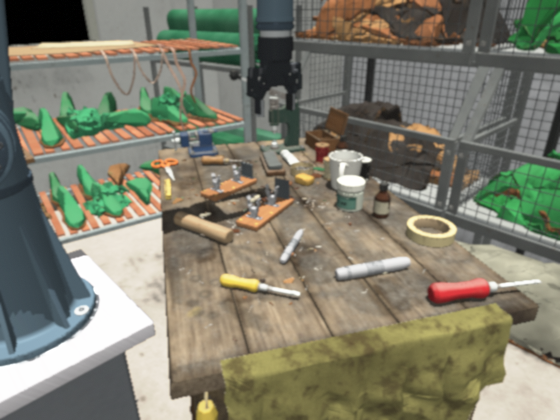

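View pics/side0.png

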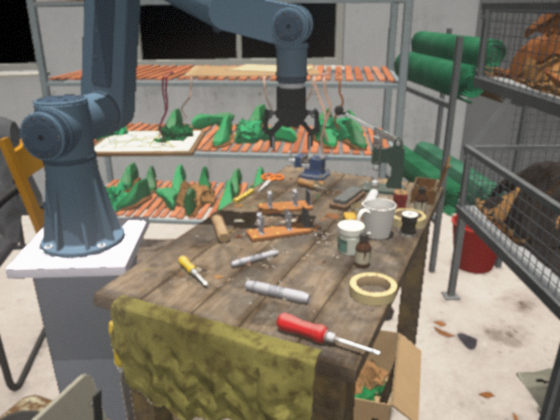

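View pics/wrist0.png

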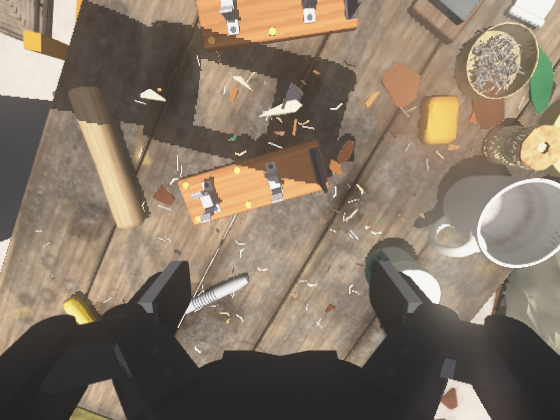

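The wrist view shows the near holder at about (255,185), the far one at (280,20) and the small punch at (215,295). In the scene view the large punch is at (373,268). Next I'll write helpers and zoom in.

```bash
cat > h.py <<'E'
import numpy as np, cv2
from scipy.spatial.transform import Rotation as R
from bench import get_obs,camera
def rot(q): return R.from_quat(np.r_[q[1:],q[0]]).as_matrix()
def grab(n,save=None):
    o=get_obs(); c=camera(n); 
    if n=="wrist":
        T=np.eye(4);T[:3,:3]=rot(o["eef_rot"]);T[:3,3]=o["eef_pos"]; T=T@c["T_tool_cam"]
        c["Rm"]=T[:3,:3]; c["e"]=T[:3,3]
    else: c["Rm"]=rot(c["orientation"]); c["e"]=np.array(c["eye"])
    if save: cv2.imwrite("pics/"+save+".png",c["color"][:,:,::-1])
    h=c["color"].shape[0]; c["f"]=h/2/np.tan(np.radians(c["vfov"]/2))
    return c
def ray(c,u,v):
    d=np.array([(u-c["cx"])/c["f"],(v-c["cy"])/c["f"]]); s=d.copy()
    for _ in range(20): s=d/(1+c["k1"]*(s@s))
    return c["Rm"]@np.r_[s,1]
def plane(c,u,v,z):
    d=ray(c,u,v); return c["e"]+d*(z-c["e"][2])/d[2]
def proj(c,p):
    x=c["Rm"].T@(np.asarray(p)-c["e"]); s=x[:2]/x[2]; s=s*(1+c["k1"]*(s@s)); return np.array([c["cx"],c["cy"]])+c["f"]*s
def tri(*a):
    A=np.zeros((3,3));b=np.zeros(3)
    for c,u,v in a:
        d=ray(c,u,v);d/=np.linalg.norm(d);M=np.eye(3)-np.outer(d,d);A+=M;b+=M@c["e"]
    return np.linalg.solve(A,b)
def zoom(c,x0,y0,x1,y1,name,s):
    cv2.imwrite("pics/"+name+".png",cv2.resize(c["color"][y0:y1,x0:x1,::-1],None,fx=s,fy=s,interpolation=cv2.INTER_CUBIC))
E
python3 - <<'E'
from h import *
s=grab("scene");d=grab("side");w=grab("wrist")
zoom(s,180,160,420,310,"sz",3.3);zoom(d,180,180,340,310,"dz",4.5);zoom(w,160,0,370,330,"wz",1.8)
for n,c,u,v in (("L",s,373,268),("Ld",d,277,292),("S",s,292,246),("Sd",d,255,257),("Sw",w,215,293)): print(n,plane(c,u,v,.01))
E
```

```text
L [ 0.52166842 -0.32585051  0.01      ]
Ld [ 0.51893084 -0.32619766  0.01      ]
S [ 0.46845869 -0.16124984  0.01      ]
Sd [ 0.47276528 -0.15527177  0.01      ]
Sw [ 0.48670925 -0.14976956  0.01      ]
```

View pics/sz.png

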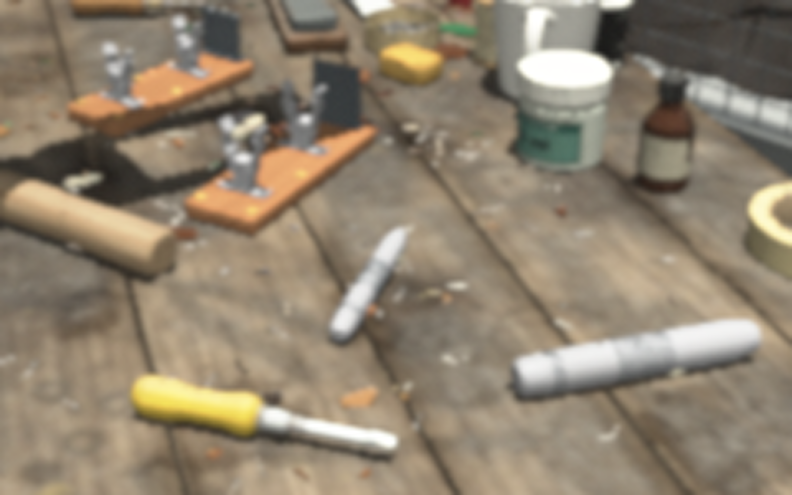

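View pics/wz.png

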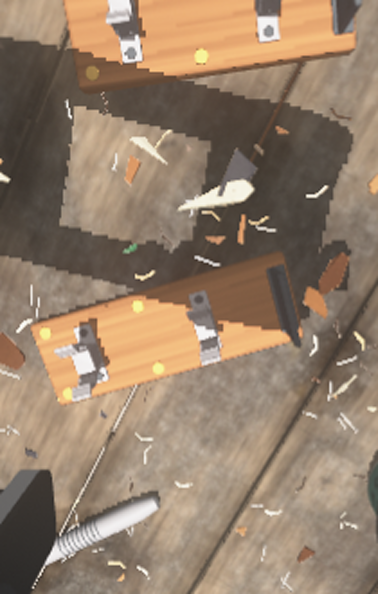

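View pics/dz.png

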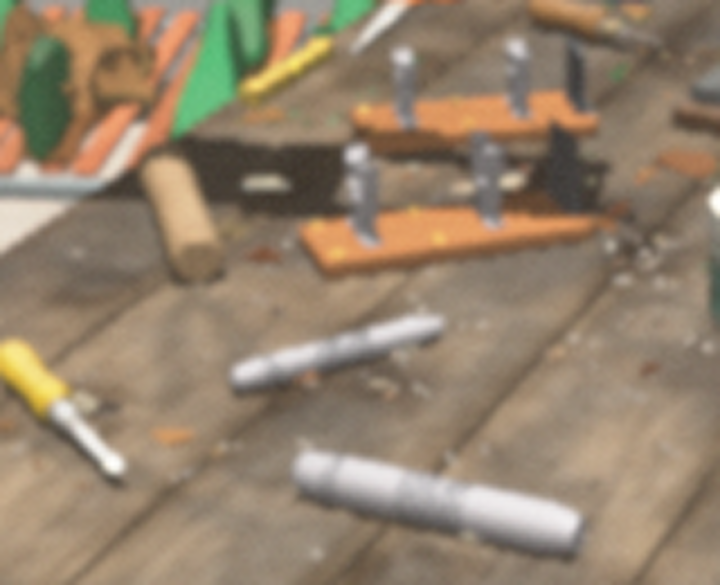

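```bash
python3 -m inch '[{"delta_pos":[0,-2,-2],"rotation":[0,0,0]},{"delta_pos":[0,-2,-2],"rotation":[0,0,0]},{"delta_pos":[0,-2,-2],"rotation":[0,0,0]},{"delta_pos":[0,-1,-2],"rotation":[0,0,0]},{"delta_pos":[0,0,-2],"rotation":[0,0,0]},{"delta_pos":[0,0,0],"rotation":[0,0,0]},{"delta_pos":[0,0,0],"rotation":[0,0,0]},{"delta_pos":[0,0,0],"rotation":[0,0,0]}]'
python3 - <<'E'
from h import *
import pickle
w=grab("wrist","w1"); pickle.dump(w,open("w1.pkl","wb")); o=get_obs();print(o["eef_pos"],o["wrist_force"])
E
```

```text
time_s: 1.1
eef_pos: [0.5046, 0.0001, 0.3298]
eef_rot: [-0.001, 0.707, 0.707, -0.001]
wrist_force: [0.2, 0.1, 0.2]
opening: 1.002
[5.04522944e-01 1.09951989e-04 3.29708159e-01] [ 0.30101693 -0.33821303  0.33051238]
```

```bash
python3 -m inch '[{"delta_pos":[-4,0,0],"rotation":[0,0,0]},{"delta_pos":[-4,0,0],"rotation":[0,0,0]},{"delta_pos":[-4,0,0],"rotation":[0,0,0]},{"delta_pos":[-4,1,0],"rotation":[0,0,0]},{"delta_pos":[-4,2,0],"rotation":[0,0,0]},{"delta_pos":[0,0,0],"rotation":[0,0,0]},{"delta_pos":[0,0,0],"rotation":[0,0,0]},{"delta_pos":[0,0,0],"rotation":[0,0,0]}]'
python3 - <<'E'
from h import *
import pickle
w=grab("wrist","w2"); pickle.dump(w,open("w2.pkl","wb")); o=get_obs();print(o["eef_pos"])
E
```

```text
time_s: 1.95
eef_pos: [0.5346, -0.199, 0.3304]
eef_rot: [-0.001, 0.707, 0.707, -0.0]
wrist_force: [-0.6, 0.2, 0.9]
opening: 0.997
[ 0.53471704 -0.1987672   0.3309042 ]
```

View pics/w1.png

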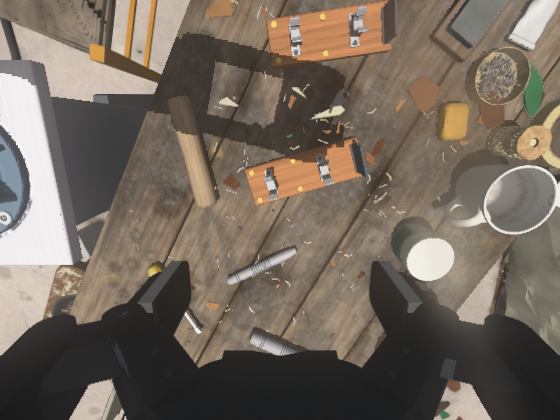

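View pics/w2.png

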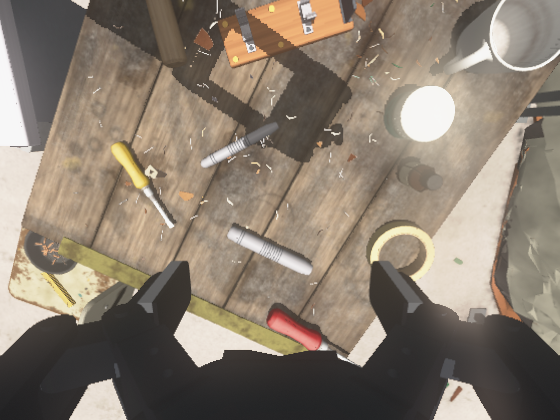

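```bash
python3 - <<'E'
from h import *
import pickle
w=pickle.load(open("w1.pkl","rb"));zoom(w,235,0,405,215,"w1z",2.75)
w2=pickle.load(open("w2.pkl","rb"));zoom(w2,190,110,330,290,"w2z",3.3)
# punch masks by colour: bright and grey
for n,w,roi in(("S1",w,(220,235,305,290)),("L2",w2,(215,215,320,280))):
    x0,y0,x1,y1=roi
    hsv=cv2.cvtColor(w["color"],cv2.COLOR_RGB2HSV)
    m=((hsv[...,1]<45)&(hsv[...,2]>75)).astype(np.uint8);mm=np.zeros_like(m);mm[y0:y1,x0:x1]=m[y0:y1,x0:x1]
    mm=cv2.morphologyEx(mm,cv2.MORPH_CLOSE,np.ones((5,5)));mm=cv2.morphologyEx(mm,cv2.MORPH_OPEN,np.ones((3,3)))
    cs=max(cv2.findContours(mm,0,2)[0],key=cv2.contourArea); r=cv2.minAreaRect(cs); print(n,r)
    b=cv2.boxPoints(r); z=.008 if n[0]=="S" else .012
    P=np.array([plane(w,*p,z) for p in b]); print(P.round(4)); 
    e=[np.linalg.norm(P[i]-P[(i+1)%4]) for i in range(4)]; print(np.round(e,4))
    print("ctr",P.mean(0)); i=int(np.argmax(e[:2])); d=P[(i+1)%4]-P[i]; print("ang",np.degrees(np.arctan2(d[1],d[0])))
E
```

```text
S1 ((262.0712890625, 266.9541320800781), (17.784000396728516, 77.0196762084961), 68.5522689819336)
[[ 0.4074 -0.1715  0.008 ]
 [ 0.5287 -0.1203  0.008 ]
 [ 0.5399 -0.1501  0.008 ]
 [ 0.417  -0.2031  0.008 ]]
[0.1316 0.0319 0.1339 0.033 ]
ctr [ 0.47325411 -0.16123372  0.008     ]
ang 22.915681521199836
L2 ((267.298095703125, 247.98121643066406), (99.6548843383789, 24.167539596557617), 31.087507247924805)
[[ 0.4348 -0.2967  0.012 ]
 [ 0.4566 -0.2619  0.012 ]
 [ 0.5952 -0.3513  0.012 ]
 [ 0.5752 -0.3899  0.012 ]]
[0.0411 0.165  0.0435 0.1684]
ctr [ 0.51546981 -0.32494215  0.012     ]
ang -32.83835584621779
```

View pics/w1z.png

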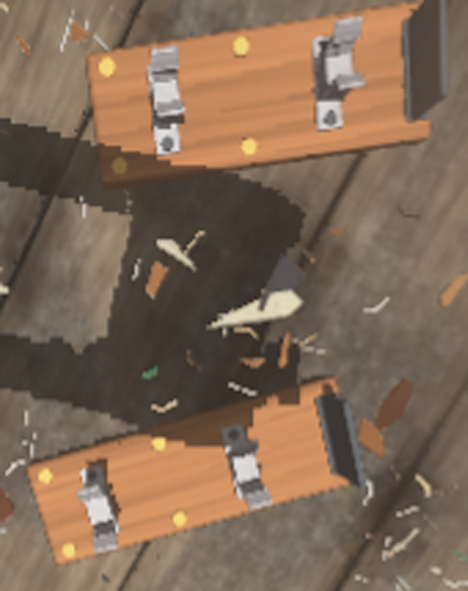

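View pics/w2z.png

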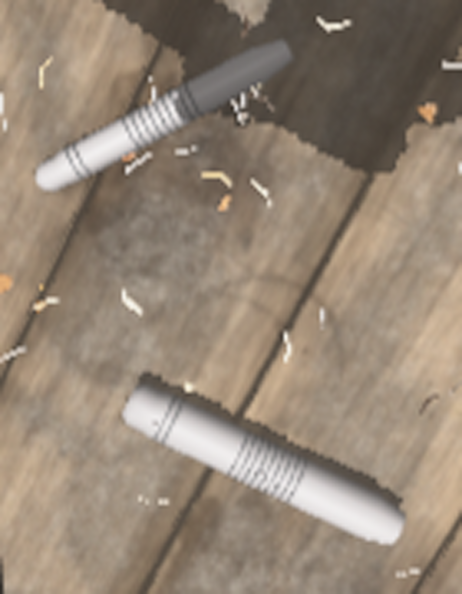

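```bash
python3 - <<'E'
from h import *
import pickle
w=pickle.load(open("w1.pkl","rb"));w2=pickle.load(open("w2.pkl","rb"))
def Z(x,y): return 235+x/2.75-.2,y/2.75-.2
def Z2(x,y): return 190+x/3.3-.2,110+y/3.3-.2
for n,h,t,g,z in (("L",(134,397),(397,527),(268,467),.012),("S",(42,180),(285,50),(163,116),.008)):
    H,T,G=[plane(w2,*Z2(*p),z) for p in (h,t,g)]; d=T-H
    print(n,"H",H.round(4),"T",T.round(4),"mid",((H+T)/2).round(4),"G",plane(w2,*Z2(*g),2*z).round(4),"len",np.linalg.norm(d).round(4),"ang",np.degrees(np.arctan2(d[1],d[0])).round(2))
for n,c in (("A",[(30,466),(62,565),(364,488),(334,378)]),("B",[(90,57),(105,186),(430,136),(415,5)])):
    P=np.array([plane(w,*Z(*p),.014) for p in c]); print(n,P.round(4))
    for i in range(4):
        d=P[(i+1)%4]-P[i]; print(np.linalg.norm(d).round(4),np.degrees(np.arctan2(d[1],d[0])).round(2))
    print(P.mean(0).round(4))
E
```

```text
L H [ 0.4545 -0.2925  0.012 ] T [ 0.5853 -0.3626  0.012 ] mid [ 0.5199 -0.3275  0.012 ] G [ 0.5203 -0.3244  0.024 ] len 0.1484 ang -28.18
S H [ 0.4159 -0.1871  0.008 ] T [ 0.5292 -0.1291  0.008 ] mid [ 0.4725 -0.1581  0.008 ] G [ 0.4743 -0.1575  0.016 ] len 0.1272 ang 27.12
A [[ 0.4524  0.0052  0.014 ]
 [ 0.4689 -0.0514  0.014 ]
 [ 0.6379 -0.0073  0.014 ]
 [ 0.6171  0.0521  0.014 ]]
0.0589 -73.79
0.1746 14.62
0.0629 109.25
0.1712 -164.09
[ 5.441e-01 -4.000e-04  1.400e-02]
B [[0.4881 0.2034 0.014 ]
 [0.495  0.1464 0.014 ]
 [0.6565 0.1684 0.014 ]
 [0.6435 0.2244 0.014 ]]
0.0574 -83.16
0.163 7.78
0.0575 103.05
0.1568 -172.27
[0.5708 0.1856 0.014 ]
```

Bars: large centre about (0.520,-0.327) at -28°, small about (0.473,-0.158) at 27°, both with the tip towards +x. Holder A (near) is about 173 mm long, so it should be the wide one. Holder B is about 160 mm, so narrow. I'll go over the large punch now.

```bash
cat >> h.py <<'E'
def to(x,y,z,yaw=None):
    """print turn about tool z (rad), then shift in turned (vertical) tool frame, cm"""
    o=get_obs();Rm=rot(o["eef_rot"]);p=o["eef_pos"]
    y0=np.degrees(np.arctan2(Rm[1,0],Rm[0,0])); yaw=y0 if yaw is None else yaw
    t=-np.radians((yaw-y0+180)%360-180); a=np.radians(yaw)
    d=(np.array([x,y,z])-p)*100
    X=np.array([np.cos(a),np.sin(a)]);Y=np.array([X[1],-X[0]])
    print("pos",p.round(4),"yaw",y0.round(2),"tilt",np.degrees(np.arccos(-Rm[2,2])).round(2),"| turn z",t.round(4),"shift",np.round([d[:2]@X,d[:2]@Y,-d[2]],2),"F",np.round(o["wrist_force"],1),"open",round(o["opening"],3),"t",round(o["time_s"],2))
E
python3 -c "
from h import *
to(.520,-.327,.14,152)"
```

```text
pos [ 0.5347 -0.1988  0.3309] yaw 90.07 tilt 0.06 | turn z -1.0809 shift [ -4.72 -12.01  19.09] F [-0.   0.4  0.3] open 1.0 t 2.0
```

```bash
python3 -m inch '[{"delta_pos":[0,0,1],"rotation":[0,0,-0.135]},{"delta_pos":[0,0,1],"rotation":[0,0,-0.135]},{"delta_pos":[0,0,1],"rotation":[0,0,-0.135]},{"delta_pos":[0,0,1],"rotation":[0,0,-0.135]},{"delta_pos":[0,0,1],"rotation":[0,0,-0.135]},{"delta_pos":[0,0,1],"rotation":[0,0,-0.135]},{"delta_pos":[0,0,1],"rotation":[0,0,-0.135]},{"delta_pos":[0,0,1],"rotation":[0,0,-0.135]}]'
python3 -m inch '[{"delta_pos":[-1,-3,2.5],"rotation":[0,0,0]},{"delta_pos":[-1,-3,2.5],"rotation":[0,0,0]},{"delta_pos":[-1,-3,2.5],"rotation":[0,0,0]},{"delta_pos":[-1,-2,2.5],"rotation":[0,0,0]},{"delta_pos":[-0.7,-1,1],"rotation":[0,0,0]},{"delta_pos":[0,0,0],"rotation":[0,0,0]},{"delta_pos":[0,0,0],"rotation":[0,0,0]},{"delta_pos":[0,0,0],"rotation":[0,0,0]}]'
python3 - <<'E'
from h import *
import pickle
w=grab("wrist","w3"); pickle.dump(w,open("w3.pkl","wb")); to(.52,-.327,.14,152)
E
```

```text
time_s: 2.8
eef_pos: [0.535, -0.1985, 0.2514]
eef_rot: [0.0, 0.239, 0.971, -0.0]
wrist_force: [0.5, 0.5, 0.5]
opening: 0.999
time_s: 3.6
eef_pos: [0.521, -0.3272, 0.1431]
eef_rot: [0.001, 0.242, 0.97, -0.0]
wrist_force: [-0.1, 0.0, 0.0]
opening: 1.004
pos [ 0.521  -0.3272  0.143 ] yaw 151.97 tilt 0.13 | turn z -0.0005 shift [ 0.1  -0.03  0.3 ] F [ 0.3 -0.1 -0.2] open 1.001 t 3.65
```

View pics/w3.png

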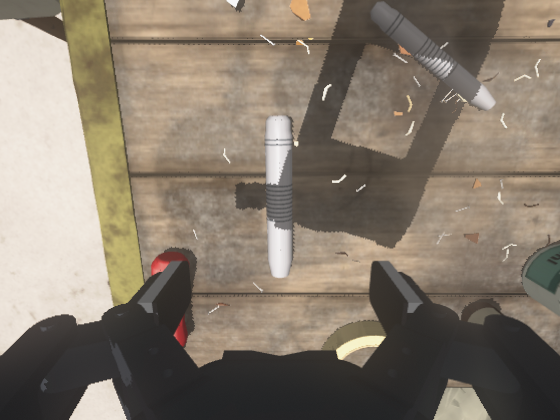

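The large punch runs from (279,116) at the head to (281,277) at the tip, with its grip rings centred at row 202.

```bash
python3 - <<'E'
from h import *
import pickle
w=pickle.load(open("w3.pkl","rb"))
zoom(w,240,100,320,290,"w3z",3.1)
g=cv2.cvtColor(w["color"],cv2.COLOR_RGB2GRAY)
for r in (125,150,165,235,250,262): print(r,g[r,258:302])
H=plane(w,279,116,.012);T=plane(w,280.5,277,.012);G=plane(w,279.5,202,.024)
d=T-H;print(H,T,(H+T)/2,G,np.linalg.norm(d),np.degrees(np.arctan2(d[1],d[0])))
print(proj(w,np.r_[get_obs()["eef_pos"][:2],.012]))
E
```

```text
125 [160 162 161 157 157 157 157 147 168 187 201 212 218 221 224 226 230 234
 236 236 234 233 228 224 223 219 213 204 196 185 168 146 110  84  79 133
 144 143 143 143 143 144 145 125]
150 [145 146 148 149 151 152 152 151 170 189 204 214 221 223 226 228 231 234
 238 241 242 237 231 228 225 222 220 216 209 174 160 119 103 102  93  91
  91  91  91  91  90  90  90  90]
165 [130 130 129 130 132 131 130 134 163 185 200 213 219 224 227 228 231 234
 238 241 242 238 232 229 225 199 134 116 114 112 112 109 104 102  88  85
  85  85  84  84  84  84  84  85]
235 [129 133 136 138 138 140 143 143 140 146 177 200 214 221 227 229 230 234
 236 239 240 241 235 231 229 225 224 219 215 205 191 175 155 129  91 112
 118 141 148 153 152 150 153 155]
250 [126 125 125 126 124 123 125 129 135 127 169 194 211 219 225 228 231 233
 235 238 239 240 210 227 229 226 225 219 215 205 192 174 156 130  91  81
 121 153 162 165 164 161 158 159]
262 [136 139 141 140 137 134 133 133 136 139 144 183 206 217 224 228 230 233
 235 236 237 238 236 233 230 226 225 218 214 205 192 174 150 118 133 137
 135 133 136 140 141 140 141 142]
[ 0.45256782 -0.29245108  0.012     ] [ 0.58965181 -0.36407893  0.012     ] [ 0.52110982 -0.32826501  0.012     ] [ 0.51777532 -0.32678594  0.024     ] 0.1546692269389399 -27.587549614182898
[280.72685526 201.98114816]
```

View pics/w3z.png

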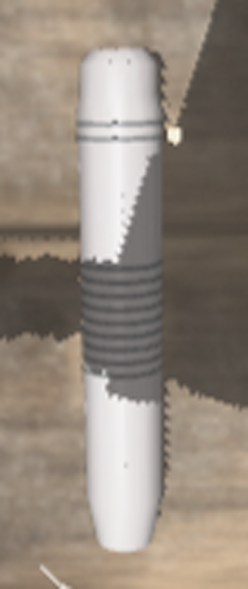

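```bash
python3 -m inch '[{"delta_pos":[0.2,-0.1,2.5],"rotation":[0,0,0]},{"delta_pos":[0,0,3],"rotation":[0,0,0]},{"delta_pos":[0,0,3],"rotation":[0,0,0]},{"delta_pos":[0,0,2],"rotation":[0,0,0]},{"delta_pos":[0,0,1.5],"rotation":[0,0,0]},{"delta_pos":[0,0,0.7],"rotation":[0,0,0]},{"delta_pos":[0,0,0.5],"rotation":[0,0,0]},{"delta_pos":[0,0,0],"rotation":[0,0,0]},{"delta_pos":[0,0,0],"rotation":[0,0,0]}]' 5
python3 -m inch '[{"delta_pos":[0,0,0.2],"rotation":[0,0,0]},{"delta_pos":[0,0,0.2],"rotation":[0,0,0]},{"delta_pos":[0,0,0],"rotation":[0,0,0]}]'
python3 -m inch '[{"delta_pos":[0,0,0],"rotation":[0,0,0]},{"delta_pos":[0,0,0],"rotation":[0,0,0]},{"delta_pos":[0,0,0],"rotation":[0,0,0]},{"delta_pos":[0,0,0],"rotation":[0,0,0]},{"delta_pos":[0,0,0],"rotation":[0,0,0]},{"delta_pos":[0,0,0],"rotation":[0,0,0]}]' 0
```

```text
time_s: 4.55
eef_pos: [0.5183, -0.3284, 0.0103]
eef_rot: [0.001, 0.243, 0.97, -0.0]
wrist_force: [0.4, -0.1, -0.8]
opening: 0.584
time_s: 4.85
eef_pos: [0.5176, -0.3279, 0.0053]
eef_rot: [-0.0, 0.243, 0.97, 0.0]
wrist_force: [-0.5, 0.6, -0.0]
opening: 0.588
time_s: 5.45
eef_pos: [0.5179, -0.3278, 0.0056]
eef_rot: [0.0, 0.243, 0.97, 0.0]
wrist_force: [0.6, 3.3, 6.7]
opening: 0.252
```

```bash
python3 -m inch '[{"delta_pos":[0,0,0],"rotation":[0,0,0]},{"delta_pos":[0,0,0],"rotation":[0,0,0]}]'; python3 - <<'E'
from h import *
w=grab("wrist","w4");c=grab("side");zoom(c,200,220,360,340,"d4",4.5)
E
```

```text
time_s: 5.65
eef_pos: [0.5179, -0.3279, 0.0056]
eef_rot: [0.0, 0.243, 0.97, 0.0]
wrist_force: [-0.1, 2.3, 4.6]
opening: 0.251
```

View pics/w4.png

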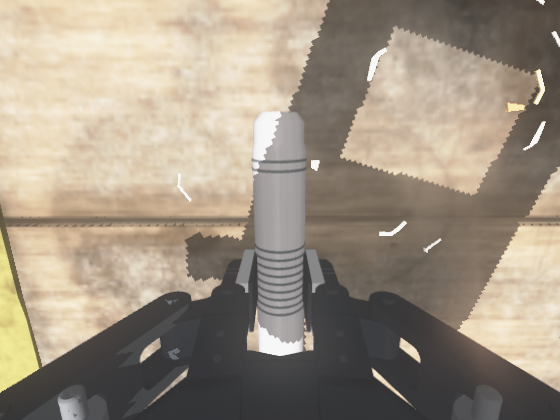

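View pics/d4.png

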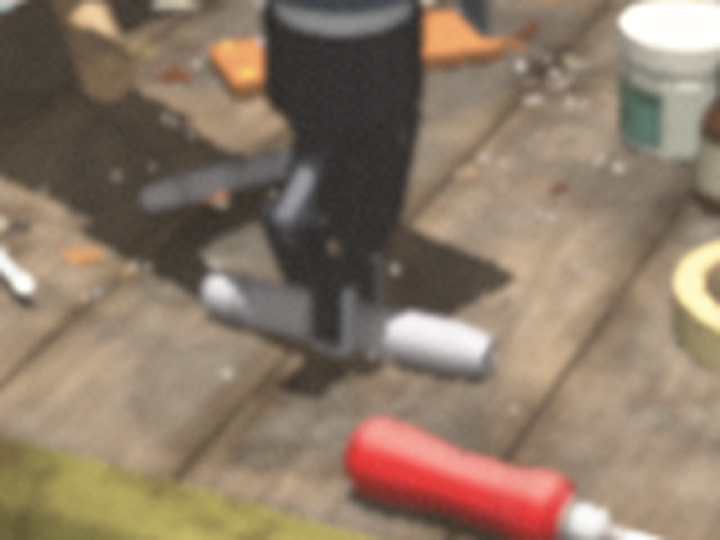

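The grasp is good: the rings sit between the pads and the bar is level. I'll lift, turn to 195° and look at holder A from the side.

```bash
python3 -m inch '[{"delta_pos":[0,0,-1],"rotation":[0,0,0]},{"delta_pos":[0,0,-2],"rotation":[0,0,0]},{"delta_pos":[0,0,-3],"rotation":[0,0,0]},{"delta_pos":[0,0,-3],"rotation":[0,0,0]},{"delta_pos":[0,0,-3],"rotation":[0,0,-0.1]},{"delta_pos":[0,0,-3],"rotation":[0,0,-0.13]},{"delta_pos":[0,0,-2],"rotation":[0,0,-0.13]},{"delta_pos":[0,0,0],"rotation":[0,0,-0.13]},{"delta_pos":[0,0,0],"rotation":[0,0,-0.13]},{"delta_pos":[0,0,0],"rotation":[0,0,-0.13]}]'
python3 -c "
from h import *
to(.545,-.11,.18,195)"
```

```text
time_s: 6.75
eef_pos: [0.517, -0.3277, 0.1749]
eef_rot: [-0.001, -0.132, 0.991, 0.0]
wrist_force: [0.3, -0.7, -3.6]
opening: 0.256
pos [ 0.517  -0.3277  0.1749] yaw -164.86 tilt 0.07 | turn z 0.0025 shift [-8.34 20.31 -0.51] F [ 0.3 -0.7 -3.6] open 0.256 t 6.75
```

```bash
python3 -m inch '[{"delta_pos":[-1,2,0],"rotation":[0,0,0]},{"delta_pos":[-1.5,4,0],"rotation":[0,0,0]},{"delta_pos":[-1.5,4,0],"rotation":[0,0,0]},{"delta_pos":[-1.5,4,0],"rotation":[0,0,0]},{"delta_pos":[-1.5,4,0],"rotation":[0,0,0]},{"delta_pos":[-1.4,2.3,0],"rotation":[0,0,0]},{"delta_pos":[0,0,0],"rotation":[0,0,0]},{"delta_pos":[0,0,0],"rotation":[0,0,0]},{"delta_pos":[0,0,0],"rotation":[0,0,0]}]'
python3 - <<'E'
from h import *
import pickle
w=grab("wrist","w5"); pickle.dump(w,open("w5.pkl","wb"));to(.545,-.11,.18)
E
```

```text
time_s: 7.65
eef_pos: [0.5465, -0.111, 0.175]
eef_rot: [-0.0, -0.129, 0.992, -0.0]
wrist_force: [0.6, -1.0, -4.1]
opening: 0.252
pos [ 0.5465 -0.1112  0.1751] yaw -165.22 tilt 0.03 | turn z -0.0 shift [ 0.11  0.16 -0.49] F [-0.2 -0.5 -4.6] open 0.256 t 7.7
```

View pics/w5.png

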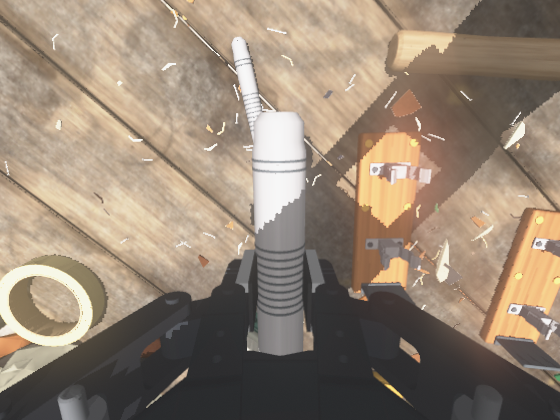

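```bash
python3 - <<'E'
from h import *
import pickle
w=pickle.load(open("w5.pkl","rb")); zoom(w,340,115,450,310,"w5z",3)
p=np.array([.5465,-.1112,.1751])
zb=p[2]+.0064
for u,v in ((279,112),(279,247),(279,313)):
  for dz in (0,.012):
    P=plane(w,u,v,zb+dz);d=P-p; a=np.radians(194.78); print((u,v),dz,(d[:2]@[np.cos(a),np.sin(a)]).round(4),(d[:2]@[np.sin(a),-np.cos(a)]).round(4))
E
```

```text
(279, 112) 0 0.0753 -0.0011
(279, 112) 0.012 0.0748 -0.0011
(279, 247) 0 0.0128 -0.0012
(279, 247) 0.012 0.0177 -0.0012
(279, 313) 0 -0.0242 -0.0013
(279, 313) 0.012 -0.016 -0.0012
```

View pics/w5z.png

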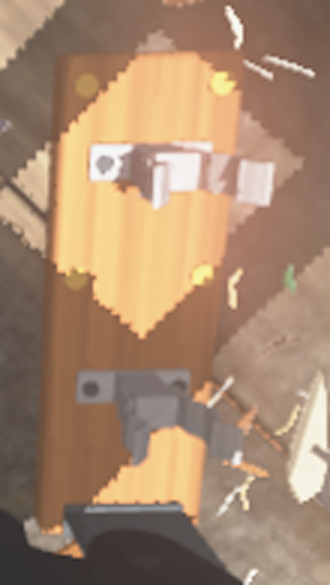

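```bash
python3 - <<'E'
from h import *
import pickle
w=pickle.load(open("w5.pkl","rb"))
Z=lambda x,y:(340+x/3-.2,115+y/3-.2)
P={n:plane(w,*Z(*p),.014) for n,p in dict(tl=(61,57),tr=(242,60),bl=(37,517),r2=(216,340),l2=(47,340),pl=(66,507)).items()}
for k,v in P.items(): print(k,v.round(4))
f=lambda a,b:print(a,b,np.linalg.norm(P[a]-P[b]).round(4),np.degrees(np.arctan2(*(P[b]-P[a])[1::-1])).round(2))
f("tl","tr");f("tl","bl");f("tr","r2");f("l2","r2")
# plate top corners z=.066
A=plane(w,*Z(80,508),.066);B=plane(w,*Z(180,506),.066);print("plate",A.round(4),B.round(4),np.linalg.norm(A-B),np.degrees(np.arctan2(*(B-A)[1::-1])))
# lips
for q in ((152,178),(256,182),(130,400),(225,440)): print(plane(w,*Z(*q),.067).round(4))
E
```

```text
tl [ 0.4667 -0.0522  0.014 ]
tr [0.4528 0.0048 0.014 ]
bl [ 0.6277 -0.0066  0.014 ]
r2 [0.5448 0.0323 0.014 ]
l2 [ 0.5601 -0.0254  0.014 ]
pl [0.6209 0.0025 0.014 ]
tl tr 0.0587 103.71
tl bl 0.1673 15.82
tr r2 0.0961 16.61
l2 r2 0.0597 104.78
plate [ 0.596  -0.0157  0.066 ] [0.5874 0.0139 0.066 ] 0.030872270583756765 106.16008566153134
[ 0.4934 -0.0306  0.067 ]
[ 0.4872 -0.0023  0.067 ]
[ 0.5577 -0.0136  0.067 ]
[0.5626 0.0185 0.067 ]
```

```bash
python3 -c "
from h import *
to(.545,.0003,.115,195.5)"
```

```text
pos [ 0.5465 -0.1112  0.1751] yaw -165.22 tilt 0.03 | turn z -0.0126 shift [-2.84 10.79  6.01] F [-0.2 -0.5 -4.6] open 0.256 t 7.7
```

```bash
python3 -m inch '[{"delta_pos":[-0.5,2,0],"rotation":[0,0,-0.0126]},{"delta_pos":[-0.8,3,0],"rotation":[0,0,0]},{"delta_pos":[-0.8,3,0],"rotation":[0,0,0]},{"delta_pos":[-0.74,2.8,1],"rotation":[0,0,0]},{"delta_pos":[0,0,2],"rotation":[0,0,0]},{"delta_pos":[0,0,2],"rotation":[0,0,0]},{"delta_pos":[0,0,1],"rotation":[0,0,0]},{"delta_pos":[0,0,0],"rotation":[0,0,0]},{"delta_pos":[0,0,0],"rotation":[0,0,0]}]'
python3 - <<'E'
from h import *
import pickle
w=grab("wrist","w6"); pickle.dump(w,open("w6.pkl","wb"));to(.545,.0003,.115,195.5)
c=grab("side");zoom(c,200,160,360,280,"d6",4.5);c=grab("scene");zoom(c,180,120,320,240,"s6",4.5)
E
```

```text
time_s: 8.6
eef_pos: [0.5459, 0.0007, 0.1158]
eef_rot: [0.0, -0.135, 0.991, -0.0]
wrist_force: [1.0, -0.8, -2.7]
opening: 0.254
pos [0.5462 0.0007 0.1163] yaw -164.49 tilt 0.09 | turn z 0.0002 shift [ 0.13 -0.01  0.13] F [-0.  -0.7 -4. ] open 0.253 t 8.65
```

View pics/w6.png

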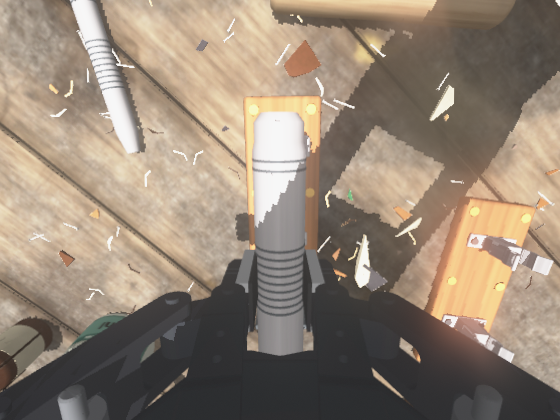

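View pics/d6.png

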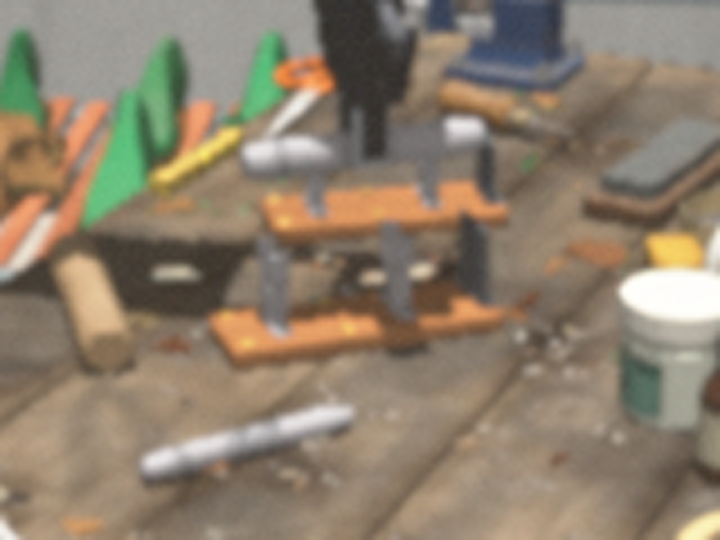

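View pics/s6.png

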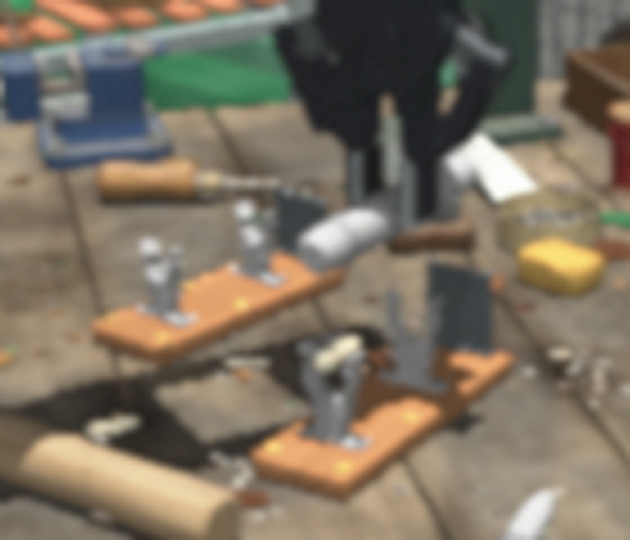

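```bash
python3 - <<'E'
from h import *
import pickle
w=pickle.load(open("w6.pkl","rb"))
p=np.array([.5462,.0007,.1163]);a=np.radians(195.51)
def loc(u,v,z): d=plane(w,u,v,z)-p; return (d[:2]@[np.cos(a),np.sin(a)]).round(4),(d[:2]@[np.sin(a),-np.cos(a)]).round(4)
for q in ((245,97,.014),(321,97,.014),(253,108,.014),(311,108,.014),(309,192,.014),(249,245,.014),(319,245,.014),(248,180,.014),(320,180,.014),(279,112,.1227),(278.5,160,.1347)): print(q,loc(*q))
zoom(w,235,85,335,265,"w6z",3.3)
# edges by orange mask
hsv=cv2.cvtColor(w["color"],cv2.COLOR_RGB2HSV)
for r in (102,107,120,140,150,200,215,230,240): 
    m=np.where((hsv[r,235:335,1]>110)&(hsv[r,235:335,2]>60))[0]+235; print(r,m.min(),m.max())
E
```

```text
(245, 97, 0.014) (np.float64(0.091), np.float64(-0.0275))
(321, 97, 0.014) (np.float64(0.0909), np.float64(0.0303))
(253, 108, 0.014) (np.float64(0.0831), np.float64(-0.0216))
(311, 108, 0.014) (np.float64(0.083), np.float64(0.023))
(309, 192, 0.014) (np.float64(0.0172), np.float64(0.0231))
(249, 245, 0.014) (np.float64(-0.0299), np.float64(-0.028))
(319, 245, 0.014) (np.float64(-0.0299), np.float64(0.033))
(248, 180, 0.014) (np.float64(0.0273), np.float64(-0.0272))
(320, 180, 0.014) (np.float64(0.0272), np.float64(0.0319))
(279, 112, 0.1227) (np.float64(0.0757), np.float64(-0.0012))
(278.5, 160, 0.1347) (np.float64(0.0566), np.float64(-0.0015))
102 244 320
107 244 320
120 245 319
140 318 319
150 312 315Traceback (most recent call last):
  File "<stdin>", line 11, in <module>
    return umr_minimum(a, axis, None, out, keepdims, initial, where)
ValueError: zero-size array to reduction operation minimum which has no identity
```

View pics/w6z.png

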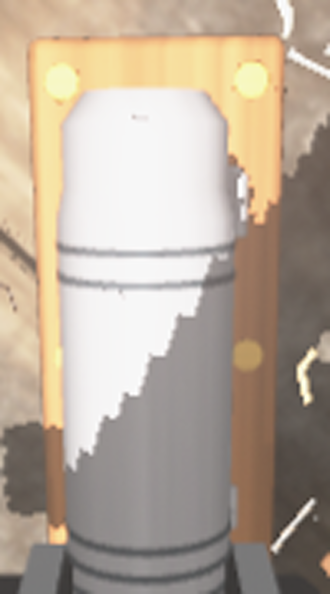

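```bash
cat > cal.py <<'E'
from h import *
import pickle
from scipy.optimize import least_squares
W={k:pickle.load(open(k+".pkl","rb")) for k in("w1","w5","w6")}
z1=lambda x,y:(235+x/2.75-.3,y/2.75-.3)
z5=lambda x,y:(340+x/3-.3,115+y/3-.3)
z6=lambda x,y:(235+x/3.3-.3,85+y/3.3-.3)
obs=[("w1",0,*z1(44,476)),("w1",1,*z1(69,550)),("w1",2,*z1(159,443)),("w1",3,*z1(180,519)),
("w5",0,*z5(222,83)),("w5",1,*z5(88,85)),("w5",2,*z5(203,272)),("w5",3,*z5(75,278)),
("w6",0,*z6(251,79)),("w6",1,*z6(61,81)),("w6",2,*z6(247,354))]
def corr(c,b):
    c=dict(c);Tt=c["T_tool_cam"];Rt=c["Rm"]@Tt[:3,:3].T; t=c["e"]-Rt@Tt[:3,3]
    c["Rm"]=Rt@Tt[:3,:3]@R.from_rotvec(b[:3]).as_matrix(); c["e"]=t+Rt@(Tt[:3,3]+b[3:6]); c["Rt"]=Rt;c["t"]=t
    return c
def res(x):
    b=x[:6];P=np.c_[x[6:].reshape(4,2),np.full(4,.0145)];r=[]
    C={k:corr(w,b) for k,w in W.items()}
    for k,i,u,v in obs: r+=list(proj(C[k],P[i])-[u,v])
    # bar in hand: centre line at tool y=0, behind TCP 6.4 mm
    for k in("w5","w6"):
        r.append((proj(C[k],C[k]["t"]+C[k]["Rt"]@np.array([.068,0,-.0064]))[0]-279)*1)
    return np.array(r+list(b[:3]/.005)+list(b[3:]/.0015))
x0=np.r_[np.zeros(6),.46,0,.47,-.04,.52,.02,.53,-.02]
if __name__=="__main__":
    s=least_squares(res,x0); print(s.cost,np.round(s.x[:6],4)); P=s.x[6:].reshape(4,2); print(P.round(4)); print(s.fun.round(2))
    for i,j in((0,1),(2,3),(0,2),(1,3)): d=P[j]-P[i]; print(np.linalg.norm(d).round(4),np.degrees(np.arctan2(d[1],d[0])).round(2))
    print("mids",P[:2].mean(0),P[2:].mean(0))
    pickle.dump(s.x[:6],open("bias.pkl","wb"))
E
python3 cal.py
```

```text
2.052168181575087 [ 0.0019 -0.0035  0.0005 -0.0001  0.0016  0.0002]
[[ 0.4603  0.0011]
 [ 0.4723 -0.0411]
 [ 0.5226  0.0189]
 [ 0.5353 -0.0235]]
[ 0.23 -0.26 -0.39 -0.19 -0.59 -0.15 -0.17 -0.07  0.14 -0.52 -0.35 -0.14
  0.27  0.62 -0.07  0.1  -0.2   0.27  0.13  0.24 -0.37 -0.18  0.41  0.41
  0.38 -0.71  0.09 -0.06  1.06  0.11]
0.0439 -74.13
0.0443 -73.24
0.0648 15.96
0.0655 15.59
mids [ 0.46627497 -0.0200012 ] [ 0.52894713 -0.00229944]
```

```bash
python3 - <<'E'
from cal import *
b=pickle.load(open("bias.pkl","rb"))
a=np.radians(15.8);X=np.array([np.cos(a),np.sin(a)])
C={k:corr(w,b) for k,w in W.items()}
M=lambda k,p,q,z=.014:(plane(C[k],*p,z)+plane(C[k],*q,z))/2
e1=M("w1",z1(30,466),z1(62,565));e5=M("w5",z5(61,57),z5(242,60));e6=M("w6",z6(30,39),z6(285,40))
for e in(e1,e5,e6): print(e.round(4),(e[:2]+.088*X).round(4))
# +x plate in w1: top corners, z .066
pl=M("w1",z1(322,398),z1(358,486),.04);print("w1 corner +x far:",plane(C["w1"],*z1(364,488),.014))
P=plane(C["w1"],*z1(334,378),.014); print(P)
to(.544,.002,.10,195.8)
E
```

```text
[ 0.4605 -0.0221  0.014 ] [0.5451 0.0019]
[ 0.4592 -0.0235  0.014 ] [5.439e-01 4.000e-04]
[ 0.4575 -0.022   0.014 ] [0.5422 0.0019]
w1 corner +x far: [ 0.63746012 -0.00645159  0.014     ]
[0.61687188 0.05288785 0.014     ]
pos [0.5464 0.001  0.1165] yaw -164.46 tilt 0.12 | turn z -0.0046 shift [0.2  0.17 1.65] F [ 0.1  0.9 -3.9] open 0.253 t 8.75
```

```bash
python3 -m inch '[{"delta_pos":[0.2,0.15,1],"rotation":[0,0,-0.005]},{"delta_pos":[0,0,1.5],"rotation":[0,0,0]},{"delta_pos":[0,0,1],"rotation":[0,0,0]},{"delta_pos":[0,0,0.4],"rotation":[0,0,0]},{"delta_pos":[0,0,0],"rotation":[0,0,0]},{"delta_pos":[0,0,0],"rotation":[0,0,0]}]'
python3 - <<'E'
from h import *
w=grab("wrist");zoom(w,200,80,360,260,"w7",3);to(.5437,.0017,.07,195.8)
c=grab("side");zoom(c,200,160,360,280,"d7",4.5);c=grab("scene");zoom(c,180,120,320,240,"s7",4.5)
E
```

```text
time_s: 9.35
eef_pos: [0.5433, 0.0024, 0.0762]
eef_rot: [-0.0, -0.138, 0.99, 0.0]
wrist_force: [0.0, -0.5, -3.2]
opening: 0.252
pos [0.5435 0.0023 0.0766] yaw -164.14 tilt 0.04 | turn z 0.001 shift [ 0.   -0.07  0.66] F [-0.3  0.  -2.7] open 0.255 t 9.4
```

View pics/w7.png

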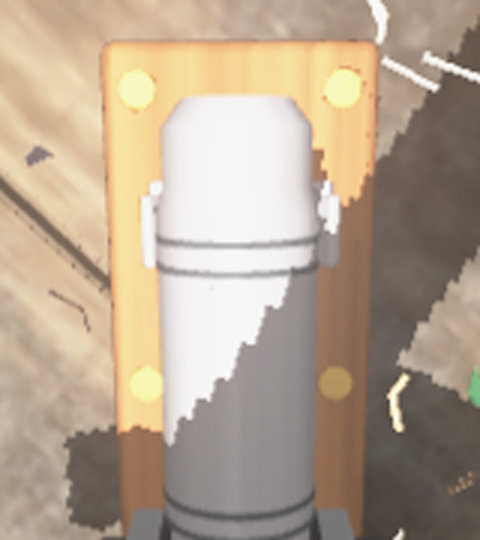

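View pics/d7.png

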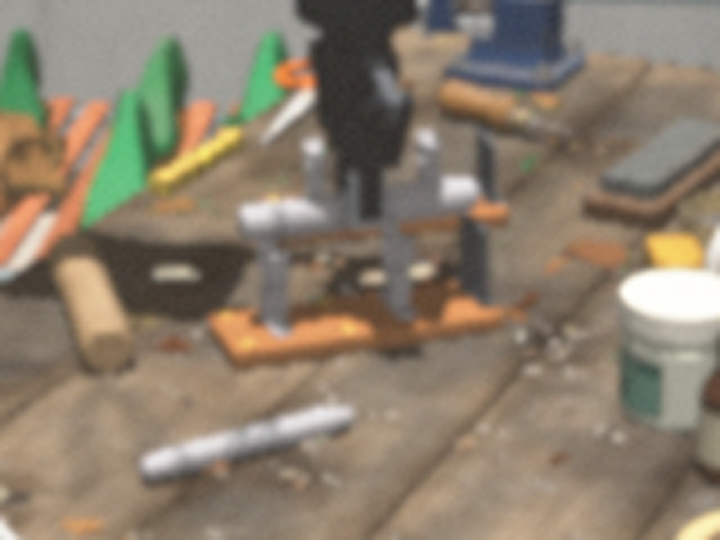

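View pics/s7.png

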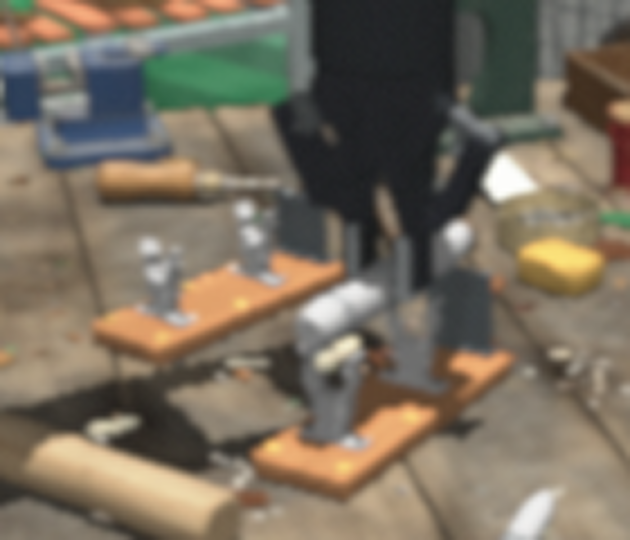

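Viewed from above, the bar is centred between the lips (lips at columns 147 and 332 in the zoom, bar 161–315). Now I'll press down.

```bash
python3 -m inch '[{"delta_pos":[0,0,0.5],"rotation":[0,0,0]},{"delta_pos":[0,0,0.5],"rotation":[0,0,0]},{"delta_pos":[0,0,0.5],"rotation":[0,0,0]},{"delta_pos":[0,0,0],"rotation":[0,0,0]}]'
python3 -m inch '[{"delta_pos":[0,0,0.4],"rotation":[0,0,0]},{"delta_pos":[0,0,0.4],"rotation":[0,0,0]},{"delta_pos":[0,0,0],"rotation":[0,0,0]}]'
python3 -m inch '[{"delta_pos":[0,0,0.4],"rotation":[0,0,0]},{"delta_pos":[0,0,0.4],"rotation":[0,0,0]},{"delta_pos":[0,0,0],"rotation":[0,0,0]}]'
python3 -c "
from h import *
to(.5437,.0017,.0456,195.8)"
```

```text
time_s: 9.9
eef_pos: [0.5429, 0.0025, 0.0609]
eef_rot: [-0.0, -0.138, 0.99, 0.0]
wrist_force: [-0.6, 1.2, -0.3]
opening: 0.258
time_s: 10.2
eef_pos: [0.5433, 0.0025, 0.0543]
eef_rot: [0.0, -0.138, 0.99, -0.0]
wrist_force: [-4.8, 1.2, 5.4]
opening: 0.252
time_s: 10.5
eef_pos: [0.5432, 0.0024, 0.049]
eef_rot: [-0.001, -0.138, 0.99, -0.0]
wrist_force: [-16.6, 2.3, 32.0]
opening: 0.255
pos [0.5432 0.0024 0.049 ] yaw -164.13 tilt 0.06 | turn z 0.0012 shift [-0.03 -0.08  0.34] F [-16.6   2.3  32. ] open 0.255 t 10.5
```

```bash
python3 -m inch '[{"delta_pos":[0,0,0.3],"rotation":[0,0,0]},{"delta_pos":[0,0,0],"rotation":[0,0,0]}]'
python3 - <<'E'
from h import *
w=grab("wrist");zoom(w,200,80,360,260,"w8",3);to(.5437,.0017,.0456,195.8)
c=grab("side");zoom(c,200,160,360,280,"d8",4.5);c=grab("scene");zoom(c,180,120,320,240,"s8",4.5)
E
```

```text
time_s: 10.7
eef_pos: [0.5434, 0.0024, 0.0483]
eef_rot: [-0.001, -0.138, 0.99, -0.0]
wrist_force: [-26.0, 2.9, 54.9]
opening: 0.254
pos [0.5433 0.0024 0.0483] yaw -164.11 tilt 0.07 | turn z 0.0015 shift [-0.02 -0.08  0.27] F [-26.1   2.2  54.2] open 0.251 t 10.75
```

View pics/w8.png

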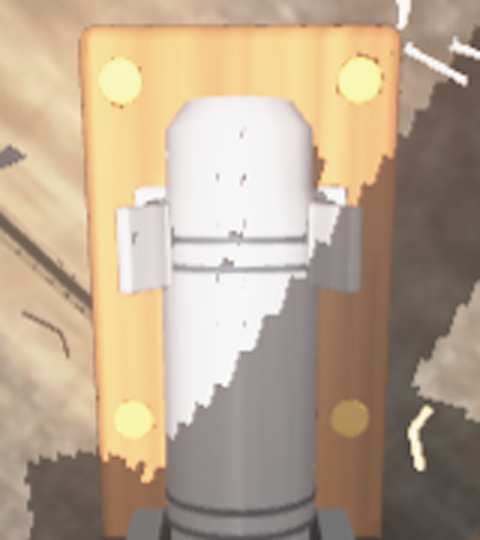

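View pics/d8.png

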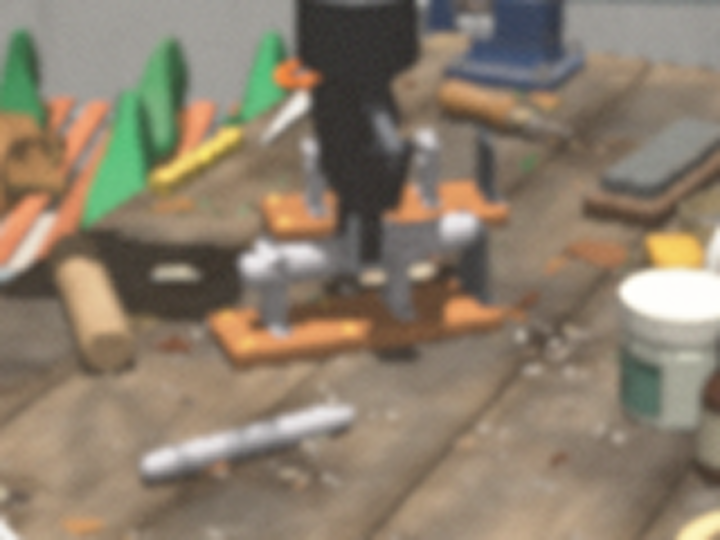

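View pics/s8.png

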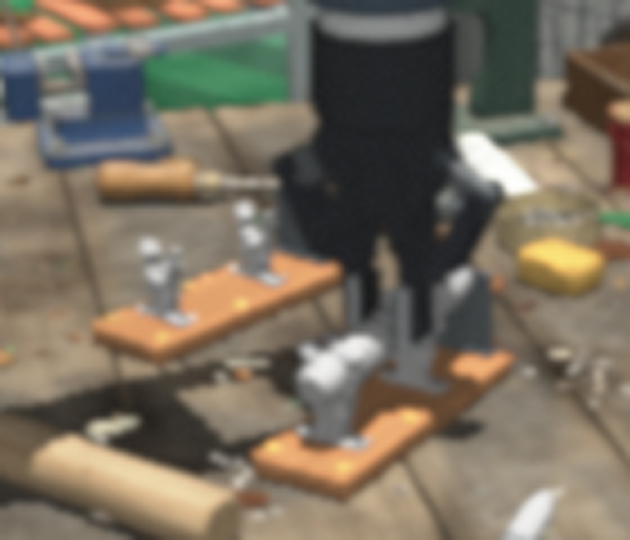

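Wrist force reached 55 N with the TCP 2.7 mm short. In the side view the tip end sits higher, so the head end is in and the tip-side clip isn't. I'll release and press on the tip side with shut fingers.

```bash
python3 -m inch '[{"delta_pos":[0,0,-0.3],"rotation":[0,0,0]},{"delta_pos":[0,0,0],"rotation":[0,0,0]}]'
python3 -m inch '[{"delta_pos":[0,0,0],"rotation":[0,0,0]},{"delta_pos":[0,0,0],"rotation":[0,0,0]},{"delta_pos":[0,0,0],"rotation":[0,0,0]},{"delta_pos":[0,0,-2],"rotation":[0,0,0]},{"delta_pos":[0,0,-2.5],"rotation":[0,0,0]},{"delta_pos":[0,0,-2],"rotation":[0,0,0]},{"delta_pos":[0,0,0],"rotation":[0,0,0]}]' 5
python3 - <<'E'
from h import *
w=grab("wrist","w9");to(.5437,.0017,.0456,195.8)
c=grab("side");zoom(c,200,160,360,280,"d9",4.5);c=grab("scene");zoom(c,180,120,320,240,"s9",4.5)
E
```

```text
time_s: 11.05
eef_pos: [0.543, 0.0024, 0.0485]
eef_rot: [-0.0, -0.138, 0.99, -0.0]
wrist_force: [-14.7, 2.2, 28.2]
opening: 0.255
time_s: 11.75
eef_pos: [0.5455, 0.0019, 0.1131]
eef_rot: [0.003, -0.138, 0.99, -0.001]
wrist_force: [0.5, 0.0, 0.7]
opening: 0.589
pos [0.5443 0.0021 0.1113] yaw -164.14 tilt 0.17 | turn z 0.001 shift [ 0.07 -0.03  6.57] F [ 0.3 -0.6 -0.1] open 0.584 t 11.8
```

View pics/w9.png

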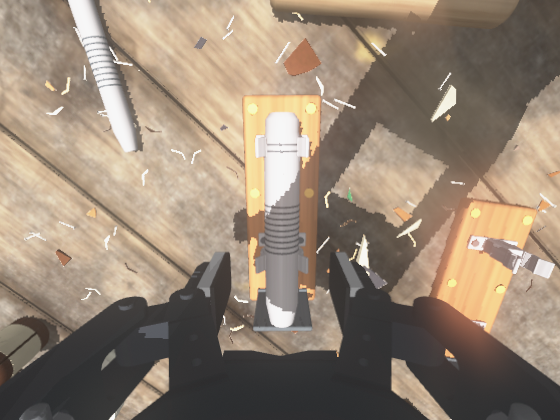

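View pics/d9.png

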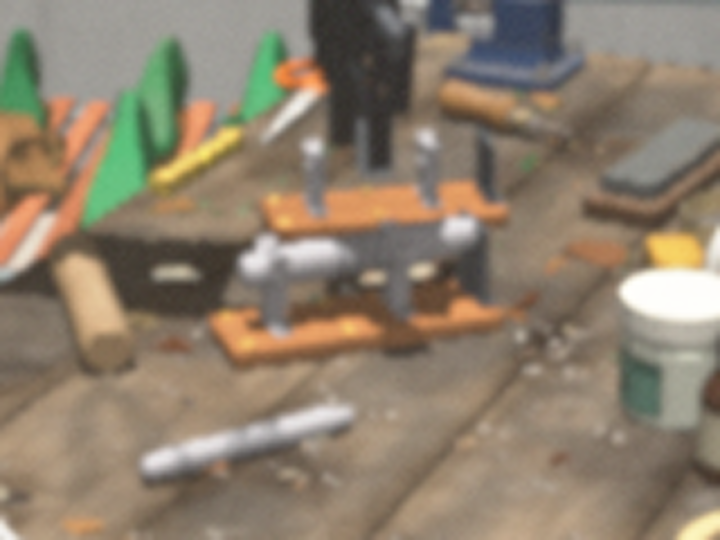

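View pics/s9.png

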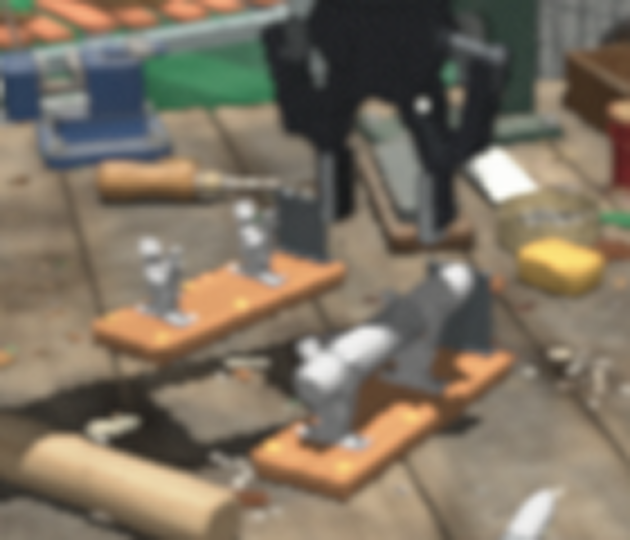

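```bash
python3 - <<'E'
from h import *
from cal import corr
import pickle
b=pickle.load(open("bias.pkl","rb"))
w=grab("wrist"); w=corr(w,b)
a=np.radians(15.8);X=np.array([np.cos(a),np.sin(a)]);N=np.array([-X[1],X[0]])
o=np.array([.5437,.0017])
L=lambda u,v,z:np.round([(plane(w,u,v,z)[:2]-o)@X*1000,(plane(w,u,v,z)[:2]-o)@N*1000],1)
zoom(w,220,85,340,345,"w10",2.3)
print("head",L(282,112,.055),"rings",L(281,201,.069),L(281,252,.072),"plate top",L(255,330,.066),L(311,330,.066),"tip",L(281,325,.072),"blockend",L(282,96,.014))
E
```

```text
head [-79.1   2.3] rings [-25.7   1.7] [7.5 1.7] plate top [ 70.7 -17.1] [70.7 23.2] tip [62.1  1.6] blockend [-92.2   2.5]
```

View pics/w10.png

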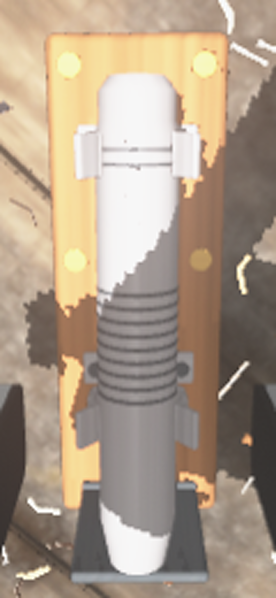

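```bash
python3 - <<'E'
from h import *
from cal import corr
import pickle
b=pickle.load(open("bias.pkl","rb"))
w=grab("wrist"); w0=w;w=corr(w,b);print(w["t"])
a=np.radians(15.8);X=np.array([np.cos(a),np.sin(a)]);N=np.array([-X[1],X[0]])
o=np.array([.5437,.0017])
def L(x,y,z): 
    u,v=220+x/2.3-.3,85+y/2.3-.3; q=plane(w,u,v,z)[:2]-o; return np.round([q@X*1000,q@N*1000],1)
print("head",L(140,73,.055),"rings",L(138,290,.069),L(138,405,.072),"plate top",L(72,580,.066),L(210,578,.066),"plate bot",L(83,486,.014),"tip",L(137,574,.075),"blockend",L(48,36,.014),L(225,36,.014),"screws",L(69,66,.0145),L(204,65,.0145),L(75,260,.0145),L(201,260,.0145))
print("clip1 lips ",L(88,152,.067),L(187,152,.067),"clip2 lips",L(88,425,.067),L(188,427,.067), "foot2",L(97,370,.015),L(182,370,.015))
E
```

```text
[0.54223573 0.00257501 0.10892941]
head [-76.8   1.6] rings [-19.7   1.1] [13.2  1. ] plate top [ 75.8 -19.9] [75.1 23.5] plate bot [ 74.1 -20.6] tip [66.7  0.6] blockend [-89.6 -28. ] [-89.5  29. ] screws [-80.4 -21.5] [-80.6  22.5] [-15.6 -21.3] [-15.6  23. ]
clip1 lips  [-56.7 -12. ] [-56.7  14. ] clip2 lips [ 21.8 -13.7] [22.5 15.6] foot2 [ 25.6 -14.2] [25.6 16.9]
```

```bash
python3 - <<'E'
from cal import *
b=pickle.load(open("bias.pkl","rb"))
a=np.radians(15.8);X=np.array([np.cos(a),np.sin(a)]);N=np.array([-X[1],X[0]]);o=np.array([.5437,.0017])
C={k:corr(w,b) for k,w in W.items()}
def L(k,p,z): q=plane(C[k],*p,z)[:2]-o; return np.round([q@X*1000,q@N*1000],1)
print("w5 feet",L("w5",z5(105,163),.016),L("w5",z5(90,388),.016),"lips",L("w5",z5(255,182),.067),L("w5",z5(225,440),.067))
print("w5 plate top",L("w5",z5(80,508),.066), "corner", L("w5",z5(37,517),.014))
print("w1 feet",L("w1",z1(100,545),.016),L("w1",z1(255,497),.016),L("w1",z1(94,470),.016),L("w1",z1(234,435),.016))
print("w1 plate base?",L("w1",z1(318,395),.066),L("w1",z1(345,485),.066),L("w1",z1(333,396),.014),L("w1",z1(362,487),.014))
d=grab("wrist","w11")
E
```

```text
w5 feet [-54.9 -14.6] [ 25.3 -14.7] lips [-55.9  11.6] [22.1 11.1]
w5 plate top [ 44.8 -30.7] corner [ 77.6 -30.8]
w1 feet [-62.  -23.9] [ 28.5 -21.3] [-53.2  17.6] [25.5 15. ]
w1 plate base? [63.9 28.8] [ 67.4 -17.1] [81.9 20.3] [ 87.  -32.5]
```

```bash
python3 - <<'E'
from h import *
s=grab("scene");d=grab("side")
zoom(d,245,195,315,245,"d11",10);zoom(s,235,165,300,225,"s11",10)
E
```

```text
(no output)
```

View pics/d11.png

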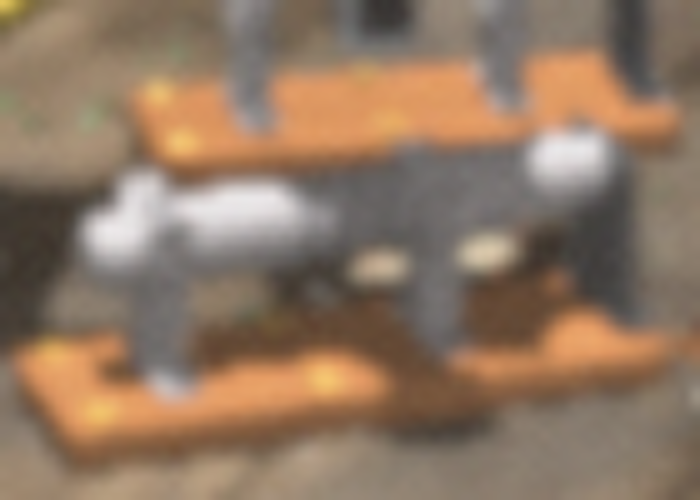

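View pics/s11.png

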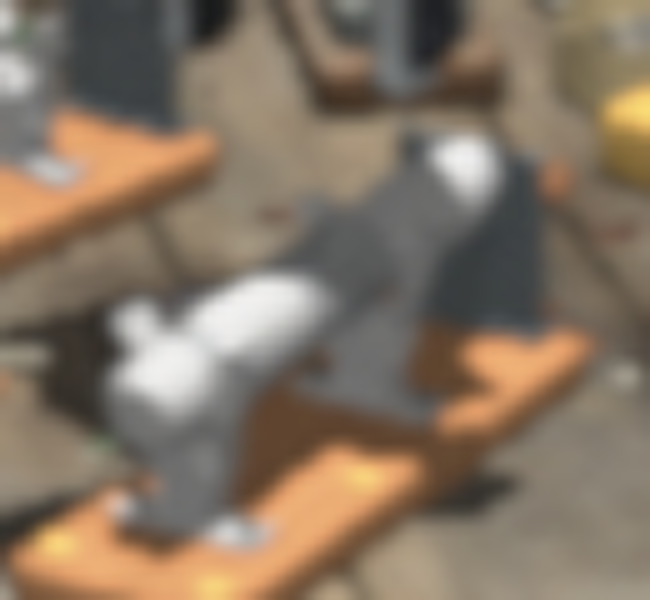

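```bash
python3 - <<'E'
from h import *
s=grab("scene");d=grab("side")
T=tri((d,305.8,211),(s,284.2,183));H=tri((d,253.5,219),(s,249.7,203.5))
v=T-H;print(T,H,np.linalg.norm(v),np.degrees(np.arctan2(v[1],v[0])),np.degrees(np.arcsin(v[2]/np.linalg.norm(v))))
E
```

```text
[0.61716908 0.01502732 0.0594088 ] [ 0.47170074 -0.0231614   0.05904494] 0.15039796841482966 14.709513683713777 0.13861545985811846
```

The clip feet put the clip origin 14.8 mm nearer the -x end than the block's middle. So the tip has jammed on the guard plate, which explains the -x force. I'll regrasp, lift out, shift 11 mm towards the head end and press again.

```bash
python3 -m inch '[{"delta_pos":[0.45,0,1],"rotation":[0,0,0]},{"delta_pos":[0,0,2],"rotation":[0,0,0]},{"delta_pos":[0,0,2],"rotation":[0,0,0]},{"delta_pos":[0,0,1],"rotation":[0,0,0]},{"delta_pos":[0,0,0.4],"rotation":[0,0,0]},{"delta_pos":[0,0,0],"rotation":[0,0,0]},{"delta_pos":[0,0,0],"rotation":[0,0,0]}]'
python3 -m inch '[{"delta_pos":[0,0,0],"rotation":[0,0,0]},{"delta_pos":[0,0,0],"rotation":[0,0,0]},{"delta_pos":[0,0,0],"rotation":[0,0,0]},{"delta_pos":[0,0,0],"rotation":[0,0,0]},{"delta_pos":[0,0,0],"rotation":[0,0,0]}]' 0
python3 -m inch '[{"delta_pos":[0,0,-0.5],"rotation":[0,0,0]},{"delta_pos":[0,0,-0.5],"rotation":[0,0,0]},{"delta_pos":[0,0,-0.5],"rotation":[0,0,0]},{"delta_pos":[0,0,-0.5],"rotation":[0,0,0]},{"delta_pos":[0,0,-1],"rotation":[0,0,0]},{"delta_pos":[0,0,-0.5],"rotation":[0,0,0]},{"delta_pos":[0,0,0],"rotation":[0,0,0]},{"delta_pos":[0,0,0],"rotation":[0,0,0]}]'
python3 - <<'E'
from h import *
import pickle
w=grab("wrist","w12");pickle.dump(w,open("w12.pkl","wb"));to(.5293,-.0017,.08,195.8)
c=grab("side");zoom(c,200,160,360,280,"d12",4.5)
E
```

```text
time_s: 12.95
eef_pos: [0.5394, 0.0011, 0.0469]
eef_rot: [0.001, -0.138, 0.99, -0.0]
wrist_force: [-0.1, 0.7, 0.1]
opening: 0.588
time_s: 13.45
eef_pos: [0.5391, 0.0013, 0.0465]
eef_rot: [0.0, -0.138, 0.99, -0.0]
wrist_force: [2.5, 1.7, -2.3]
opening: 0.255
time_s: 14.25
eef_pos: [0.5391, 0.0012, 0.0818]
eef_rot: [0.0, -0.138, 0.99, -0.0]
wrist_force: [0.1, 0.5, -3.2]
opening: 0.254
pos [0.5387 0.0013 0.0814] yaw -164.14 tilt 0.0 | turn z 0.001 shift [ 0.99 -0.03  0.14] F [ 0.   0.5 -5.1] open 0.25 t 14.3
```

View pics/w12.png

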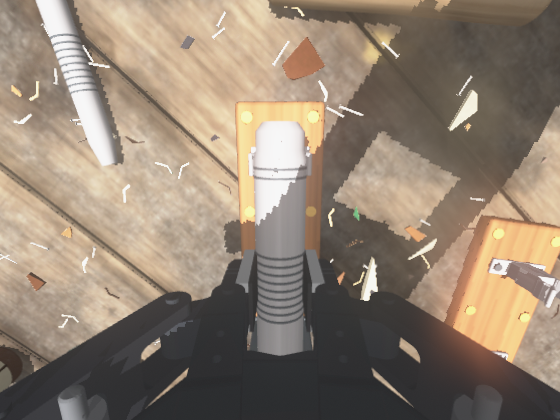

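View pics/d12.png

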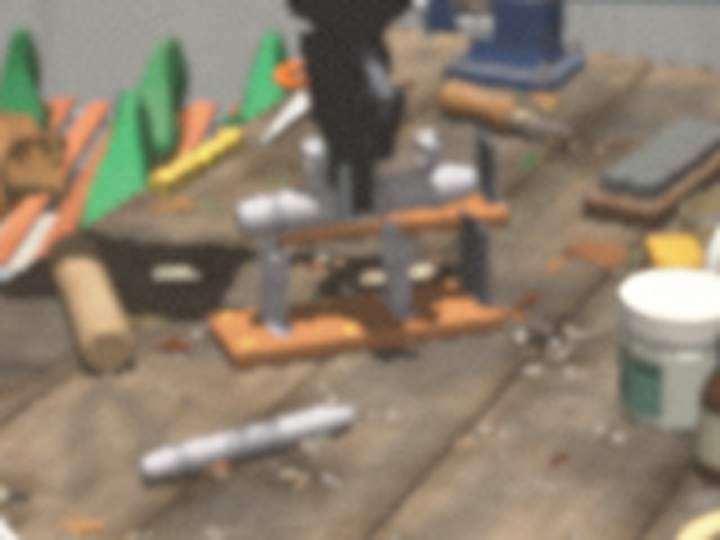

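```bash
python3 - <<'E'
from cal import *
b=pickle.load(open("bias.pkl","rb"))
for k,pts in(("w6",[(279,112,0),(279,247,.0115),(279,313,.0115)]),("w12",[(280,122,0),(280,172,.0115),(280,256,.0115),(280,321,.0115)])):
    w=corr(pickle.load(open(k+".pkl","rb")),b);p=w["t"]
    for u,v,dz in pts:
        q=w["Rt"].T@(plane(w,u,v,p[2]+.0064+dz)-p); print(k,(u,v),q.round(4))
w0=pickle.load(open("w12.pkl","rb"));zoom(w0,220,90,340,345,"w12z",2.3)
a=np.radians(15.8);X=np.array([np.cos(a),np.sin(a)]);N=np.array([-X[1],X[0]]);o=np.array([.5293,-.0017])
for q in((246,117),(313,117),(250,212),(311,212),(237,102),(325,102)):
    d=plane(w,*q,.0145)[:2]-o;print(q,(d@X).round(4),(d@N).round(4))
E
```

```text
w6 (279, 112) [ 0.0755 -0.0002 -0.0064]
w6 (279, 247) [ 0.0178 -0.0003 -0.0179]
w6 (279, 313) [-0.0159 -0.0004 -0.0179]
w12 (280, 122) [ 0.0714  0.0003 -0.0065]
w12 (280, 172) [ 0.0514  0.0003 -0.0179]
w12 (280, 256) [ 0.0135  0.0002 -0.0179]
w12 (280, 321) [-0.0203  0.0001 -0.0179]
(246, 117) -0.0654 -0.0225
(313, 117) -0.0653 0.022
(250, 212) 0.0003 -0.0218
(311, 212) 0.0003 0.0224
(237, 102) -0.0748 -0.0282
(325, 102) -0.0747 0.0296
```

View pics/w12z.png

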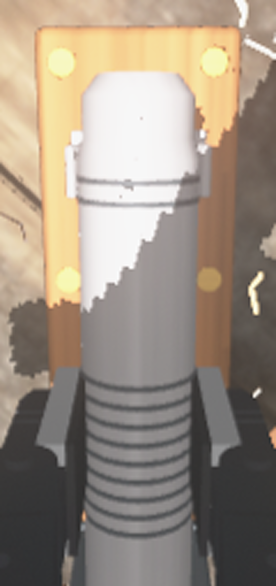

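```bash
python3 -m inch '[{"delta_pos":[0.6,0,0],"rotation":[0,0,0]},{"delta_pos":[0.7,0,0],"rotation":[0,0,0]},{"delta_pos":[0,0,1],"rotation":[0,0,0]},{"delta_pos":[0,0,0.8],"rotation":[0,0,0]},{"delta_pos":[0,0,0],"rotation":[0,0,0]}]'
python3 -m inch '[{"delta_pos":[0,0,0.4],"rotation":[0,0,0]},{"delta_pos":[0,0,0.4],"rotation":[0,0,0]},{"delta_pos":[0,0,0],"rotation":[0,0,0]}]'
python3 -m inch '[{"delta_pos":[0,0,0.4],"rotation":[0,0,0]},{"delta_pos":[0,0,0.3],"rotation":[0,0,0]},{"delta_pos":[0,0,0],"rotation":[0,0,0]}]'
python3 -m inch '[{"delta_pos":[0,0,0.3],"rotation":[0,0,0]},{"delta_pos":[0,0,0],"rotation":[0,0,0]}]'
```

```text
time_s: 14.85
eef_pos: [0.5254, -0.0025, 0.0619]
eef_rot: [-0.001, -0.138, 0.99, 0.0]
wrist_force: [-0.4, -1.2, -2.5]
opening: 0.255
time_s: 15.15
eef_pos: [0.5281, -0.0021, 0.0563]
eef_rot: [0.002, -0.138, 0.99, -0.0]
wrist_force: [2.3, 3.0, 1.4]
opening: 0.253
time_s: 15.45
eef_pos: [0.5269, -0.0021, 0.0481]
eef_rot: [0.001, -0.138, 0.99, 0.0]
wrist_force: [4.5, 2.2, -5.7]
opening: 0.252
time_s: 15.65
eef_pos: [0.5268, -0.0021, 0.0452]
eef_rot: [0.0, -0.138, 0.99, 0.0]
wrist_force: [4.2, 2.8, -2.4]
opening: 0.253
```

```bash
python3 -m inch '[{"delta_pos":[0,0,0.3],"rotation":[0,0,0]},{"delta_pos":[0,0,0],"rotation":[0,0,0]}]'
python3 - <<'E'
from h import *
w=grab("wrist");zoom(w,200,80,360,260,"w13",3);to(.526,-.0026,.0456,195.8)
c=grab("side");zoom(c,245,195,315,245,"d13",10);c=grab("scene");zoom(c,235,165,300,225,"s13",10)
E
```

```text
time_s: 15.85
eef_pos: [0.5269, -0.0022, 0.0449]
eef_rot: [0.0, -0.138, 0.99, 0.0]
wrist_force: [-7.8, 5.0, 24.5]
opening: 0.253
pos [ 0.5269 -0.0021  0.0449] yaw -164.1 tilt 0.01 | turn z 0.0018 shift [ 0.1  -0.02 -0.07] F [-6.6  4.5 24.1] open 0.255 t 15.9
```

View pics/w13.png

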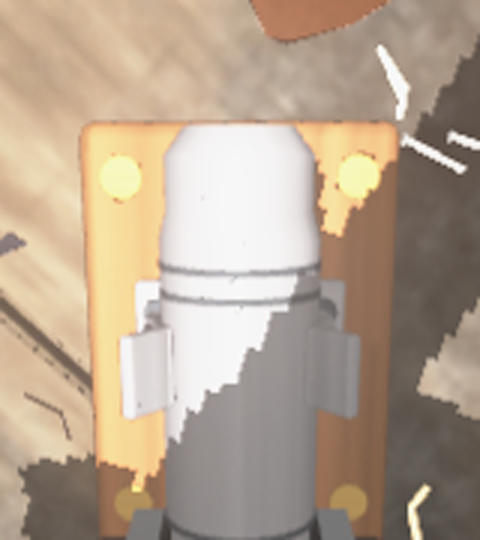

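View pics/d13.png

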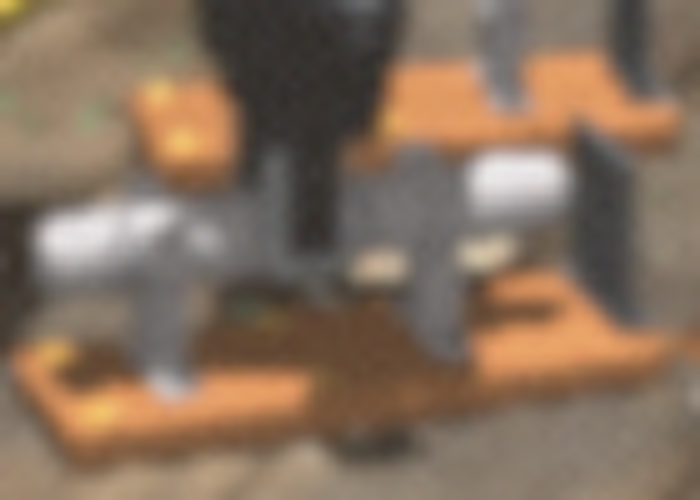

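```bash
python3 -m inch '[{"delta_pos":[0,0,-0.3],"rotation":[0,0,0]},{"delta_pos":[0,0,0],"rotation":[0,0,0]},{"delta_pos":[0,0,0],"rotation":[0,0,0]},{"delta_pos":[0,0,0],"rotation":[0,0,0]},{"delta_pos":[0,0,-1],"rotation":[0,0,0]},{"delta_pos":[0,0,-3],"rotation":[0,0,0]},{"delta_pos":[0,0,-3],"rotation":[0,0,0]},{"delta_pos":[0,0,-2],"rotation":[0,0,0]},{"delta_pos":[0,0,0],"rotation":[0,0,0]},{"delta_pos":[0,0,0],"rotation":[0,0,0]}]' 5
python3 - <<'E'
from cal import *
w=grab("wrist","w14");pickle.dump(w,open("w14.pkl","wb"));zoom(w,220,60,340,320,"w14z",2.3);to(.526,-.0026,.0456,195.8)
c=grab("side");zoom(c,245,195,315,245,"d14",10);c=grab("scene");zoom(c,235,165,300,225,"s14",10)
E
```

```text
time_s: 17.0
eef_pos: [0.5264, -0.0025, 0.1356]
eef_rot: [0.0, -0.138, 0.99, -0.0]
wrist_force: [0.5, 0.6, 0.2]
opening: 0.589
pos [ 0.5257 -0.0023  0.1346] yaw -164.14 tilt 0.06 | turn z 0.001 shift [-0.02 -0.04  8.9 ] F [ 0.4  0.3 -0.2] open 0.59 t 17.05
```

View pics/w14z.png

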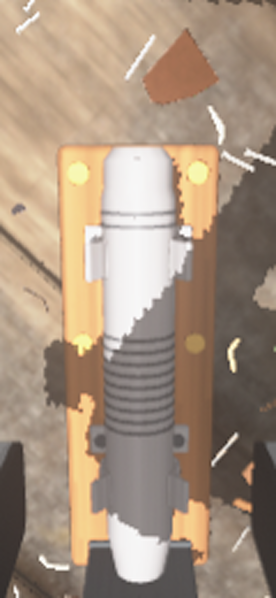

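View pics/d14.png

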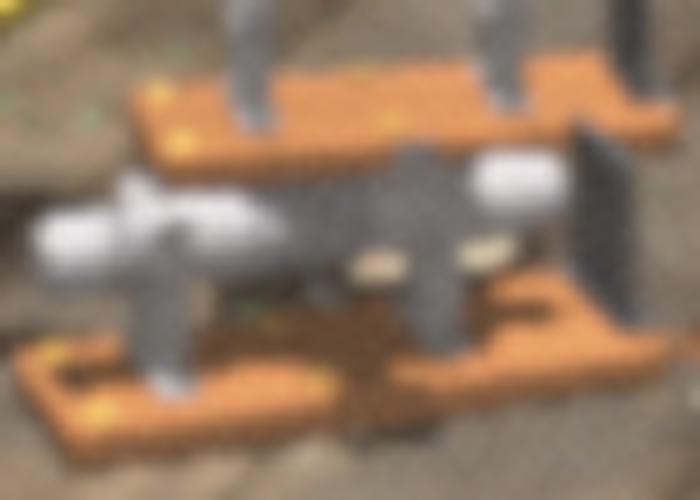

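View pics/s14.png

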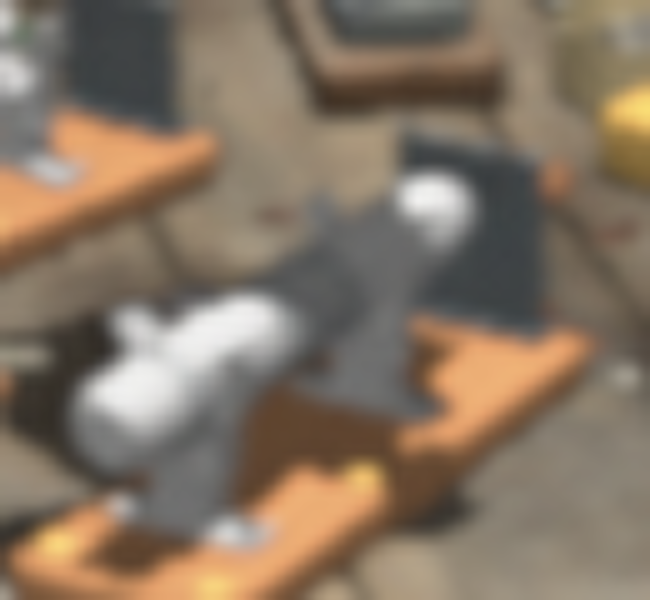

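```bash
python3 -m inch '[{"delta_pos":[-1.2,0,0],"rotation":[0,0,0]},{"delta_pos":[-1.3,0,1],"rotation":[0,0,0]},{"delta_pos":[0,0,1.5],"rotation":[0,0,0]},{"delta_pos":[0,0,1.5],"rotation":[0,0,0]},{"delta_pos":[0,0,1.5],"rotation":[0,0,0]},{"delta_pos":[0,0,0.8],"rotation":[0,0,0]},{"delta_pos":[0,0,0],"rotation":[0,0,0]},{"delta_pos":[0,0,0],"rotation":[0,0,0]}]' 0
python3 -m inch '[{"delta_pos":[0,0,0.3],"rotation":[0,0,0]},{"delta_pos":[0,0,0.3],"rotation":[0,0,0]},{"delta_pos":[0,0,0],"rotation":[0,0,0]}]'
```

```text
time_s: 17.95
eef_pos: [0.5503, 0.0044, 0.0723]
eef_rot: [-0.0, -0.138, 0.99, 0.0]
wrist_force: [0.1, 0.4, 0.4]
opening: 0.001
time_s: 18.25
eef_pos: [0.5503, 0.0044, 0.0663]
eef_rot: [0.0, -0.138, 0.99, -0.0]
wrist_force: [0.6, 0.2, -0.4]
opening: -0.002
```

```bash
python3 -m inch '[{"delta_pos":[0,0,0.3],"rotation":[0,0,0]},{"delta_pos":[0,0,0.2],"rotation":[0,0,0]},{"delta_pos":[0,0,0],"rotation":[0,0,0]}]'
python3 -m inch '[{"delta_pos":[0,0,0.1],"rotation":[0,0,0]},{"delta_pos":[0,0,0],"rotation":[0,0,0]}]'
```

```text
time_s: 18.55
eef_pos: [0.551, 0.0043, 0.0636]
eef_rot: [0.0, -0.138, 0.99, -0.0]
wrist_force: [-7.7, 0.9, 18.2]
opening: -0.001
time_s: 18.75
eef_pos: [0.5511, 0.0043, 0.0635]
eef_rot: [0.0, -0.138, 0.99, -0.0]
wrist_force: [-10.7, 0.2, 25.8]
opening: -0.001
```

The tip side stops hard with the bar top at 63.6 mm, which is home (64 nominal). Now the head side.

```bash
python3 -m inch '[{"delta_pos":[0,0,-1],"rotation":[0,0,0]},{"delta_pos":[0,0,-0.5],"rotation":[0,0,0]},{"delta_pos":[2.1,0,0],"rotation":[0,0,0]},{"delta_pos":[2.1,0,0],"rotation":[0,0,0]},{"delta_pos":[0,0,0],"rotation":[0,0,0]},{"delta_pos":[0,0,0.8],"rotation":[0,0,0]},{"delta_pos":[0,0,0.5],"rotation":[0,0,0]},{"delta_pos":[0,0,0.2],"rotation":[0,0,0]},{"delta_pos":[0,0,0],"rotation":[0,0,0]}]'
python3 -c "
from h import *
to(.571,.186,.16,100)"
```

```text
time_s: 19.65
eef_pos: [0.5111, -0.0073, 0.0634]
eef_rot: [-0.0, -0.138, 0.99, -0.0]
wrist_force: [-14.3, 1.1, 36.2]
opening: -0.0
pos [ 0.5111 -0.0073  0.0634] yaw -164.08 tilt 0.06 | turn z 1.6741 shift [18.    9.25 -9.66] F [-14.3   1.1  36.2] open -0.0 t 19.65
```

```bash
python3 -m inch '[{"delta_pos":[0,0,-2],"rotation":[0,0,0]},{"delta_pos":[0,0,-3],"rotation":[0,0,0]},{"delta_pos":[0,0,-3],"rotation":[0,0,0]},{"delta_pos":[0,0,-1],"rotation":[0,0,-0.1]},{"delta_pos":[0,0,0],"rotation":[0,0,-0.09]},{"delta_pos":[0,0,0],"rotation":[0,0,0]}]' 5
python3 - <<'E'
from cal import *
b=pickle.load(open("bias.pkl","rb"));w=corr(pickle.load(open("w14.pkl","rb")),b)
a=np.radians(15.8);X=np.array([np.cos(a),np.sin(a)]);N=np.array([-X[1],X[0]]);o=np.array([.5293,-.0017])
def L(x,y,z):
    q=plane(w,220+x/2.3-.3,60+y/2.3-.3,z)[:2]-o; return np.round([q@X*1000,q@N*1000],1)
print("head",L(138,146,.052),"rings",L(138,342,.064),L(138,433,.064),"tip",L(138,582,.06),"foot2",L(100,440,.016),L(180,440,.016),"lips1",L(95,252,.067),"lips2",L(95,492,.067),"platebase",L(90,542,.014))
to(.4725,-.158,.14,207)
E
```

```text
time_s: 20.25
eef_pos: [0.5108, -0.0069, 0.1503]
eef_rot: [0.0, -0.232, 0.973, -0.0]
wrist_force: [0.3, 0.1, -0.4]
opening: 0.585
head [-74.8  -0.3] rings [-14.4  -0.4] [16.9 -0.4] tip [76.5 -0.5] foot2 [ 40.  -16.2] [40.  16.5] lips1 [-43.7 -13.4] lips2 [ 37.  -14.9] platebase [ 88.2 -21.4]
pos [ 0.5108 -0.0069  0.1503] yaw -153.19 tilt 0.05 | turn z -0.0034 shift [ 10.27 -11.72   1.03] F [ 0.3  0.1 -0.4] open 0.585 t 20.25
```

The large punch is centred within about 1 mm and level. Next, the small punch.

```bash
python3 -m inch '[{"delta_pos":[2,-2,0],"rotation":[0,0,0]},{"delta_pos":[3,-3,0],"rotation":[0,0,0]},{"delta_pos":[3,-3,0.5],"rotation":[0,0,0]},{"delta_pos":[2.3,-3.7,0.5],"rotation":[0,0,0]},{"delta_pos":[0,0,0],"rotation":[0,0,0]},{"delta_pos":[0,0,0],"rotation":[0,0,0]},{"delta_pos":[0,0,0],"rotation":[0,0,0]}]'
python3 - <<'E'
from cal import *
w=grab("wrist","w15");pickle.dump(w,open("w15.pkl","wb"));zoom(w,220,90,340,300,"w15z",2.8);to(.4725,-.158,.14,207)
c=corr(w,pickle.load(open("bias.pkl","rb")));print(proj(c,np.r_[c["t"][:2],.008]))
E
```

```text
time_s: 20.95
eef_pos: [0.4706, -0.157, 0.1397]
eef_rot: [-0.0, -0.231, 0.973, 0.001]
wrist_force: [-0.4, -0.2, -0.5]
opening: 0.588
pos [ 0.4707 -0.1567  0.1399] yaw -153.23 tilt 0.06 | turn z -0.004 shift [-0.1  -0.2  -0.01] F [ 0.5  0.8 -0.5] open 0.588 t 21.0
[280.1821175  203.80388579]
```

View pics/w15.png

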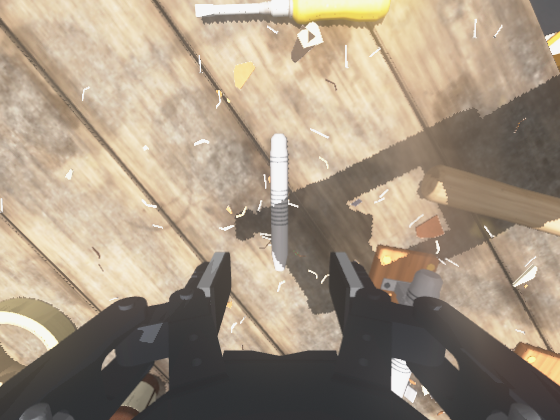

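View pics/w15z.png

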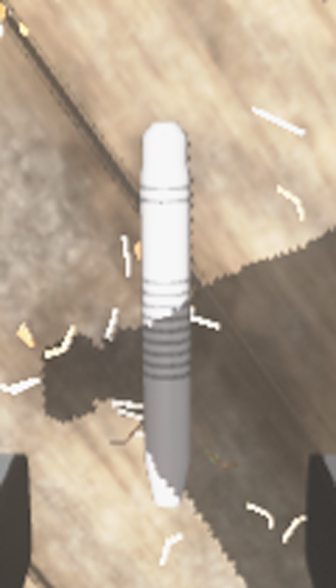

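```bash
python3 - <<'E'
from cal import *
c=corr(pickle.load(open("w15.pkl","rb")),pickle.load(open("bias.pkl","rb")))
for n,x,y,z in (("head",163,122,.008),("r1",165,281,.016),("r2",166,380,.016),("tip",167,506,.012)):
    q=plane(c,220+x/2.8-.3,90+y/2.8-.3,z)-c["t"]; print(n,(c["Rt"].T@q)[:2].round(4))
E
```

```text
head [ 0.064 -0.002]
r1 [ 0.0147 -0.0015]
r2 [-0.0188 -0.0013]
tip [-0.0668 -0.0011]
```

```bash
python3 -m inch '[{"delta_pos":[-0.15,-0.15,2.5],"rotation":[0,0,0]},{"delta_pos":[0,0,3],"rotation":[0,0,0]},{"delta_pos":[0,0,3],"rotation":[0,0,0]},{"delta_pos":[0,0,2],"rotation":[0,0,0]},{"delta_pos":[0,0,1.5],"rotation":[0,0,0]},{"delta_pos":[0,0,0.7],"rotation":[0,0,0]},{"delta_pos":[0,0,0.5],"rotation":[0,0,0]},{"delta_pos":[0,0,0.2],"rotation":[0,0,0]},{"delta_pos":[0,0,0.2],"rotation":[0,0,0]},{"delta_pos":[0,0,0],"rotation":[0,0,0]}]'
python3 -m inch '[{"delta_pos":[0,0,0],"rotation":[0,0,0]},{"delta_pos":[0,0,0],"rotation":[0,0,0]},{"delta_pos":[0,0,0],"rotation":[0,0,0]},{"delta_pos":[0,0,0],"rotation":[0,0,0]},{"delta_pos":[0,0,0],"rotation":[0,0,0]},{"delta_pos":[0,0,0],"rotation":[0,0,0]}]' 0
```

```text
time_s: 22.0
eef_pos: [0.473, -0.1587, 0.0047]
eef_rot: [0.0, -0.231, 0.973, -0.0]
wrist_force: [0.2, -0.9, -0.7]
opening: 0.586
time_s: 22.6
eef_pos: [0.4728, -0.1586, 0.0048]
eef_rot: [0.0, -0.231, 0.973, -0.0]
wrist_force: [-1.6, 1.4, 6.1]
opening: 0.157
```

```bash
python3 -m inch '[{"delta_pos":[0,0,-1],"rotation":[0,0,0]},{"delta_pos":[0,0,-3],"rotation":[0,0,0]},{"delta_pos":[0,0,-4],"rotation":[0,0,0]},{"delta_pos":[0,0,-4],"rotation":[0,0,0.08]},{"delta_pos":[0,0,-4],"rotation":[0,0,0.13]},{"delta_pos":[0,0,-1],"rotation":[0,0,0.12]},{"delta_pos":[0,0,0],"rotation":[0,0,0]}]'
python3 -c "
from h import *
to(.555,.075,.175,188)"
```

```text
time_s: 23.3
eef_pos: [0.4739, -0.1593, 0.1771]
eef_rot: [0.002, -0.068, 0.998, -0.002]
wrist_force: [-0.3, -0.6, -2.5]
opening: 0.15
pos [ 0.4739 -0.1593  0.1771] yaw -172.22 tilt 0.31 | turn z -0.0038 shift [-11.29  22.08   0.21] F [-0.3 -0.6 -2.5] open 0.15 t 23.3
```

```bash
python3 -m inch '[{"delta_pos":[-1,2,0],"rotation":[0,0,0]},{"delta_pos":[-2,4,0],"rotation":[0,0,0]},{"delta_pos":[-2,4,0],"rotation":[0,0,0]},{"delta_pos":[-2,4,0],"rotation":[0,0,0]},{"delta_pos":[-2,4,0],"rotation":[0,0,0]},{"delta_pos":[-2,4,0],"rotation":[0,0,0]},{"delta_pos":[-0.3,0,0],"rotation":[0,0,0]},{"delta_pos":[0,0,0],"rotation":[0,0,0]},{"delta_pos":[0,0,0],"rotation":[0,0,0]}]'
python3 - <<'E'
from cal import *
w=grab("wrist","w16");pickle.dump(w,open("w16.pkl","wb"));to(.555,.075,.175,188)
E
```

```text
time_s: 24.2
eef_pos: [0.5536, 0.0742, 0.173]
eef_rot: [-0.001, -0.069, 0.998, -0.0]
wrist_force: [0.2, 0.3, -2.1]
opening: 0.163
pos [0.5537 0.0738 0.1733] yaw -172.16 tilt 0.11 | turn z -0.0029 shift [-0.14  0.1  -0.17] F [-0.3  0.4 -1.6] open 0.158 t 24.25
```

View pics/w16.png

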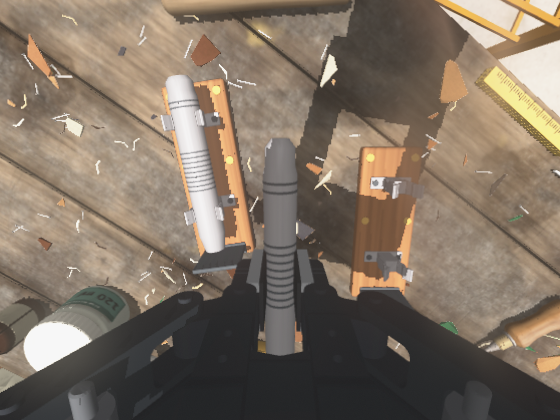

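```bash
python3 - <<'E'
from cal import *
w=pickle.load(open("w16.pkl","rb"));zoom(w,340,135,440,310,"w16z",3.4);zoom(w,235,120,325,340,"w16h",2.7)
E
```

```text
(no output)
```

View pics/w16z.png

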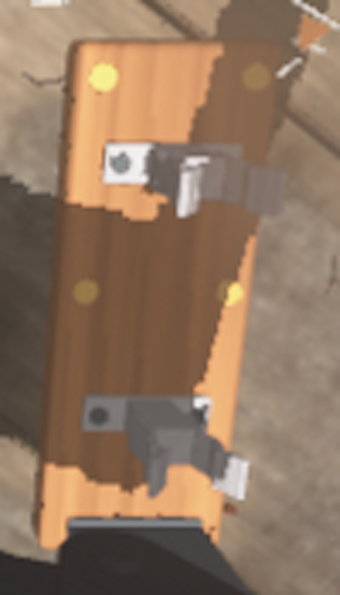

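View pics/w16h.png

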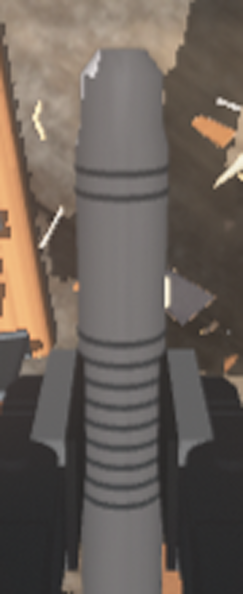

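```bash
python3 - <<'E'
from cal import *
c=corr(pickle.load(open("w16.pkl","rb")),pickle.load(open("bias.pkl","rb")))
Z=lambda x,y:(340+x/3.4-.3,135+y/3.4-.3)
S=[plane(c,*Z(*p),.0145)[:2] for p in((257,77),(104,77),(232,292),(86,292))]
m1=(S[0]+S[1])/2;m2=(S[2]+S[3])/2
for i,j in((0,1),(2,3),(0,2),(1,3)): d=S[j]-S[i];print(np.linalg.norm(d).round(4),np.degrees(np.arctan2(d[1],d[0])).round(2))
d=m2-m1;print("axis",np.degrees(np.arctan2(d[1],d[0])),m1,m2)
F=[plane(c,*Z(*p),.016)[:2] for p in((120,162),(98,414),(202,411))]
d=F[1]-F[0];print("feet",np.linalg.norm(d),np.degrees(np.arctan2(d[1],d[0])),F)
print("foot mid",(F[1]+F[2])/2, "clip mid -y side",(F[0]+F[1])/2)
# also w1
c1=corr(W["w1"],pickle.load(open("bias.pkl","rb")))
S1=[plane(c1,*z1(*p),.0145)[:2] for p in((107,67),(119,166),(241,47),(249,146))]
m=(S1[0]+S1[1])/2;n=(S1[2]+S1[3])/2;print("w1",S1,m,n,np.degrees(np.arctan2(*(n-m)[::-1])))
G=[plane(c1,*z1(*p),.016)[:2] for p in((167,144),(330,117))];print("w1 feet",G,np.linalg.norm(G[0]-G[1]),(G[0]+G[1])/2)
# bar in hand
for nn,x,y,z in(("head",122,50,.0032),("r1",122,342,.0110),("r2",122,505,.0110)):
    q=c["Rt"].T@(plane(c,235+x/2.7-.3,120+y/2.7-.3,c["t"][2]+z)-c["t"]);print(nn,q.round(4))
E
```

```text
0.0441 -82.31
0.0446 -82.17
0.0652 8.0
0.0653 7.56
axis 7.7832306139377145 [0.49855341 0.17833732] [0.56318766 0.18717184]
feet 0.08057018304646592 7.6765952909171 [array([0.52507854, 0.16602029]), array([0.60492665, 0.17678296]), array([0.59941427, 0.20896781])]
foot mid [0.60217046 0.19287539] clip mid -y side [0.56500259 0.17140162]
w1 [array([0.49651021, 0.19988892]), array([0.5021519 , 0.15630503]), array([0.56131957, 0.2080354 ]), array([0.56690592, 0.16502217])] [0.49933106 0.17809697] [0.56411274 0.18652879] 7.415779602399428
w1 feet [array([0.52602741, 0.16580054]), array([0.60594819, 0.17728958])] 0.08074235980809336 [0.5659878  0.17154506]
head [ 0.0643  0.0002 -0.003 ]
r1 [ 0.0151  0.0001 -0.011 ]
r2 [-0.0172 -0.     -0.011 ]
```

```bash
python3 -c "
from h import *
to(.5621,.1871,.085,187.75)"
```

```text
pos [0.5537 0.0738 0.1733] yaw -172.16 tilt 0.11 | turn z 0.0015 shift [-2.36 11.11  8.83] F [-0.3  0.4 -1.6] open 0.158 t 24.25
```

```bash
python3 -m inch '[{"delta_pos":[-0.5,2,0],"rotation":[0,0,0]},{"delta_pos":[-0.6,3,0],"rotation":[0,0,0]},{"delta_pos":[-0.6,3,0],"rotation":[0,0,0]},{"delta_pos":[-0.6,3.1,1],"rotation":[0,0,0]},{"delta_pos":[0,0,2.5],"rotation":[0,0,0]},{"delta_pos":[0,0,2.5],"rotation":[0,0,0]},{"delta_pos":[0,0,2],"rotation":[0,0,0]},{"delta_pos":[0,0,0.8],"rotation":[0,0,0]},{"delta_pos":[0,0,0],"rotation":[0,0,0]},{"delta_pos":[0,0,0],"rotation":[0,0,0]}]'
python3 - <<'E'
from cal import *
w=grab("wrist");zoom(w,200,80,360,260,"w17",3);to(.5621,.1871,.0448,187.75);pickle.dump(w,open("w17.pkl","wb"))
c=corr(w,pickle.load(open("bias.pkl","rb")))
a=np.radians(7.75);X=np.array([np.cos(a),np.sin(a)]);p=np.array([.5630,.1872]);N=np.array([-X[1],X[0]])
for s in(-80,-70,-60):
    for l in (-30,30): print(s,l,((proj(c,np.r_[p+X*s/1000+N*l/1000,.014])-[200,80])*3).round())
E
```

```text
time_s: 25.25
eef_pos: [0.563, 0.1873, 0.0872]
eef_rot: [0.001, -0.068, 0.998, 0.0]
wrist_force: [0.6, 0.3, -1.3]
opening: 0.156
pos [0.5633 0.1875 0.0876] yaw -172.2 tilt 0.12 | turn z 0.0009 shift [ 0.13 -0.02  4.28] F [-0.4  0.5 -1.6] open 0.159 t 25.3
-80 -30 [107.  91.]
-80 30 [372.  90.]
-70 -30 [109. 137.]
-70 30 [371. 136.]
-60 -30 [111. 181.]
-60 30 [369. 181.]
```

View pics/w17.png

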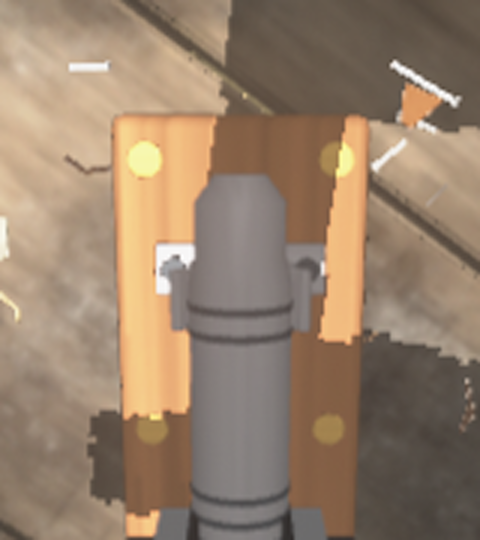

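Lips and bar are centred on the same column, about 240 in the zoom. I'll press down.

```bash
python3 -m inch '[{"delta_pos":[0.1,0,0.8],"rotation":[0,0,0]},{"delta_pos":[0,0,0.8],"rotation":[0,0,0]},{"delta_pos":[0,0,0.6],"rotation":[0,0,0]},{"delta_pos":[0,0,0],"rotation":[0,0,0]}]'
python3 -m inch '[{"delta_pos":[0,0,0.4],"rotation":[0,0,0]},{"delta_pos":[0,0,0.4],"rotation":[0,0,0]},{"delta_pos":[0,0,0],"rotation":[0,0,0]}]'
python3 -m inch '[{"delta_pos":[0,0,0.4],"rotation":[0,0,0]},{"delta_pos":[0,0,0.4],"rotation":[0,0,0]},{"delta_pos":[0,0,0],"rotation":[0,0,0]}]'
python3 -m inch '[{"delta_pos":[0,0,0.3],"rotation":[0,0,0]},{"delta_pos":[0,0,0.2],"rotation":[0,0,0]},{"delta_pos":[0,0,0],"rotation":[0,0,0]}]'
```

```text
time_s: 25.7
eef_pos: [0.5602, 0.1877, 0.0629]
eef_rot: [-0.001, -0.068, 0.998, -0.0]
wrist_force: [-0.1, 0.2, -1.5]
opening: 0.155
time_s: 26.0
eef_pos: [0.5614, 0.1875, 0.056]
eef_rot: [0.0, -0.068, 0.998, -0.0]
wrist_force: [-0.0, -0.8, -1.1]
opening: 0.156
time_s: 26.3
eef_pos: [0.5645, 0.1878, 0.0508]
eef_rot: [0.004, -0.068, 0.998, -0.0]
wrist_force: [3.8, -2.0, 5.5]
opening: 0.155
time_s: 26.6
eef_pos: [0.5631, 0.1874, 0.0448]
eef_rot: [0.002, -0.068, 0.998, -0.0]
wrist_force: [2.5, -3.6, 6.0]
opening: 0.153
```

```bash
python3 -m inch '[{"delta_pos":[0,0,0.2],"rotation":[0,0,0]},{"delta_pos":[0,0,0],"rotation":[0,0,0]}]'
python3 -m inch '[{"delta_pos":[0,0,0.2],"rotation":[0,0,0]},{"delta_pos":[0,0,0],"rotation":[0,0,0]}]'
```

```text
time_s: 26.8
eef_pos: [0.5632, 0.1874, 0.0446]
eef_rot: [0.002, -0.068, 0.998, -0.0]
wrist_force: [-5.2, -4.8, 20.8]
opening: 0.159
time_s: 27.0
eef_pos: [0.5632, 0.1874, 0.0445]
eef_rot: [0.002, -0.069, 0.998, -0.001]
wrist_force: [-11.7, -7.3, 36.2]
opening: 0.157
```

Rigid stop at the expected height. I'll release and check with a look and a touch on each side.

```bash
python3 -m inch '[{"delta_pos":[0,0,-0.4],"rotation":[0,0,0]},{"delta_pos":[0,0,0],"rotation":[0,0,0]},{"delta_pos":[0,0,0],"rotation":[0,0,0]},{"delta_pos":[0,0,0],"rotation":[0,0,0]},{"delta_pos":[0,0,-1],"rotation":[0,0,0]},{"delta_pos":[0,0,-3],"rotation":[0,0,0]},{"delta_pos":[0,0,-3],"rotation":[0,0,0]},{"delta_pos":[0,0,-2],"rotation":[0,0,0]},{"delta_pos":[0,0,0],"rotation":[0,0,0]},{"delta_pos":[0,0,0],"rotation":[0,0,0]}]' 5
python3 - <<'E'
from cal import *
w=grab("wrist","w18");pickle.dump(w,open("w18.pkl","wb"));zoom(w,220,60,340,320,"w18z",2.3);to(.5630,.1872,.0456,187.75)
E
```

```text
time_s: 28.0
eef_pos: [0.5613, 0.1878, 0.1335]
eef_rot: [0.0, -0.068, 0.998, 0.0]
wrist_force: [-1.1, -0.5, -0.8]
opening: 0.586
pos [0.5606 0.1877 0.1325] yaw -172.16 tilt 0.08 | turn z 0.0016 shift [-0.24 -0.09  8.69] F [ 1.3  0.3 -0.9] open 0.584 t 28.05
```

View pics/w18z.png

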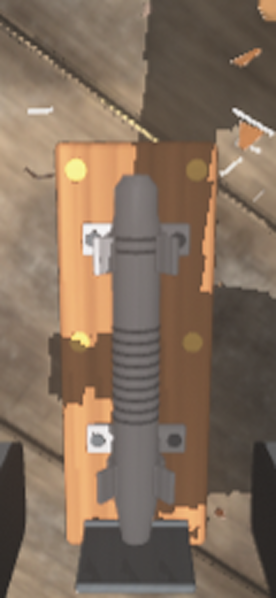

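```bash
python3 - <<'E'
from cal import *
b=pickle.load(open("bias.pkl","rb"));w=corr(pickle.load(open("w18.pkl","rb")),b)
a=np.radians(7.75);X=np.array([np.cos(a),np.sin(a)]);N=np.array([-X[1],X[0]]);o=np.array([.5630,.1872])
def L(x,y,z):
    q=plane(w,220+x/2.3-.3,60+y/2.3-.3,z)[:2]-o; return np.round([q@X*1000,q@N*1000],1)
print("head",L(136,176,.048),"rings",L(136,329,.056),L(135,421,.056),"tip",L(135,542,.053),"foot1",L(94,240,.016),L(179,240,.016),"foot2",L(98,439,.016),L(174,439,.016))
E
python3 -m inch '[{"delta_pos":[-1.1,0,0],"rotation":[0,0,0]},{"delta_pos":[-1.1,0,1],"rotation":[0,0,0]},{"delta_pos":[0,0,2],"rotation":[0,0,0]},{"delta_pos":[0,0,2],"rotation":[0,0,0]},{"delta_pos":[0,0,1.5],"rotation":[0,0,0]},{"delta_pos":[0,0,0.5],"rotation":[0,0,0]},{"delta_pos":[0,0,0],"rotation":[0,0,0]},{"delta_pos":[0,0,0],"rotation":[0,0,0]}]' 0
```

```text
head [-64.1  -0.2] rings [-15.7  -0.2] [16.6 -0.6] tip [64.8 -0.8] foot1 [-39.9 -16.1] [-39.9  15.6] foot2 [ 40.2 -16. ] [40.2 14.8]
time_s: 28.85
eef_pos: [0.5836, 0.1909, 0.0638]
eef_rot: [0.0, -0.068, 0.998, 0.0]
wrist_force: [0.1, -0.9, 0.3]
opening: 0.001
```

```bash
python3 -m inch '[{"delta_pos":[0,0,0.4],"rotation":[0,0,0]},{"delta_pos":[0,0,0.4],"rotation":[0,0,0]},{"delta_pos":[0,0,0.2],"rotation":[0,0,0]},{"delta_pos":[0,0,0],"rotation":[0,0,0]}]'
python3 -m inch '[{"delta_pos":[0,0,-1],"rotation":[0,0,0]},{"delta_pos":[0,0,-0.5],"rotation":[0,0,0]},{"delta_pos":[2.1,0,0],"rotation":[0,0,0]},{"delta_pos":[2.1,0,0],"rotation":[0,0,0]},{"delta_pos":[0,0,0],"rotation":[0,0,0]},{"delta_pos":[0,0,0.8],"rotation":[0,0,0]},{"delta_pos":[0,0,0.5],"rotation":[0,0,0]},{"delta_pos":[0,0,0.2],"rotation":[0,0,0]},{"delta_pos":[0,0,0],"rotation":[0,0,0]}]'
```

```text
time_s: 29.25
eef_pos: [0.5839, 0.1909, 0.0557]
eef_rot: [0.001, -0.068, 0.998, -0.0]
wrist_force: [-5.2, -1.2, 13.6]
opening: 0.0
time_s: 30.15
eef_pos: [0.5426, 0.1852, 0.0555]
eef_rot: [0.0, -0.068, 0.998, -0.0]
wrist_force: [-9.6, -2.5, 22.6]
opening: -0.0
```

Both sides stop with the bar top at 55.6 mm (56 nominal), so it's home. I'll retreat and take a last look.

```bash
python3 -m inch '[{"delta_pos":[0,0,-2],"rotation":[0,0,0]},{"delta_pos":[0,0,-4],"rotation":[0,0,0]},{"delta_pos":[0,0,-4],"rotation":[0,0,0]},{"delta_pos":[0,-2,-4],"rotation":[0,0,0]},{"delta_pos":[0,-3,-3],"rotation":[0,0,0]},{"delta_pos":[0,-3,-2],"rotation":[0,0,0]},{"delta_pos":[0,0,0],"rotation":[0,0,0]},{"delta_pos":[0,0,0],"rotation":[0,0,0]},{"delta_pos":[0,0,0],"rotation":[0,0,0]}]'
python3 - <<'E'
from h import *
grab("wrist","w19");grab("scene","s19")
E
```

```text
time_s: 31.05
eef_pos: [0.5517, 0.1064, 0.2416]
eef_rot: [-0.001, -0.068, 0.998, 0.0]
wrist_force: [0.4, -0.7, -0.3]
opening: -0.001
```

View pics/w19.png

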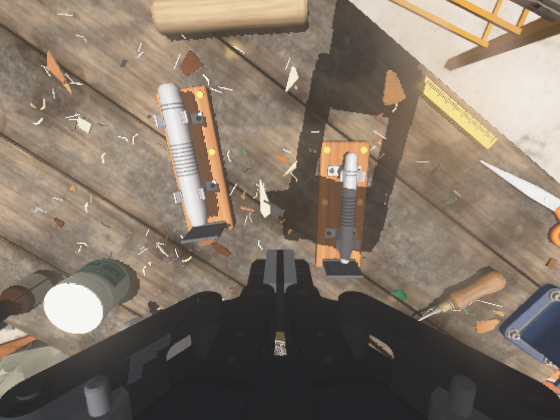

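View pics/s19.png

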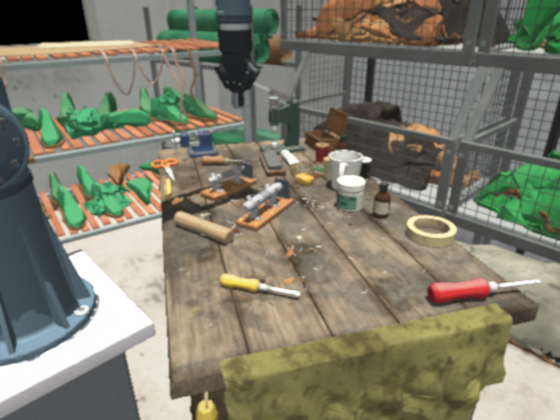

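Both punches are seated, at (183,155) and (347,205) in the wrist view, and the bystanders haven't moved. Handing in.

```bash
python3 -c "
from bench import hand_in
print(hand_in())"
```

```text
the job is handed in; nothing more can be done
None
```

Both punches are in their own clips: the thick one in the wide clips, the thin one in the narrow clips, each with its cutting end towards the guard plate. I handed in at about 31 s of the 61 s allowed.

- **Seating:** I touched each punch from above on both sides of its middle. The tops stopped hard at 63.5 mm (large) and 55.6 mm (small). The nominal heights when home are 64 and 56 mm.
- **Centring:** in the images the large punch is about 1 mm off the middle of its clips and the small one about 0.5 mm.
- **Other things:** the last pictures show the handle, screwdriver and jar where they were, and the robot clear of everything.

**One failed try:** the first press of the large punch jammed on the guard plate. I had taken the block's middle as the middle of the clips, which was about 15 mm out. The wrist force reached about 55 N through the gripped punch, under the 120 N limit. I could not tell whether the jammed bar was level, because two views disagreed. I measured the clip feet, lifted the punch out, shifted it and pressed again, and it went home easily. The small punch went in first time.

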